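# Re-set the drawer tray's divider and pack the pressing blocks and thread spools

### The job

Pack the shallow wooden drawer tray: first slide its divider towards the cork-lined end until a pressing block can lie lengthwise in the bay with the blue felt with a little room to spare. Then take the two beech pressing blocks that lie on the open table between the white light pad and the tray (not the pair at the back wall) and stack them squarely, one on the other, lengthwise on the floor of the felt bay, and stand the two linen thread spools upright on the floor of the cork bay. Leave the black loupe and the eraser where they are.

Things in the scene. Friction and masses are not known exactly. Their poses are not given: they have to be found in the camera images.
- block_a: Beech pressing block, plain orange-brown wood, 40 x 120 x 25 mm, about 75 g, loose, lying flat on the open table to the left of the tray (a similar fixed pair at the back wall is not meant). Origin: centre of its underside; its y axis is the 120 mm length, x the 40 mm width, z up. Grasp across the 40 mm width.
- block_b: The other beech pressing block; same size, weight and axes as block_a (either one may be the lower).
- spool_a: Thread spool with pale linen thread between two round wooden flanges, standing upright, 31 mm in diameter and 40 mm high, 25 g, loose. The flanges (31 mm across) are the bottom 8 mm and top 8 mm, the waist between is about 19 mm. Origin: centre of its underside, z up along its axis.
- spool_b: The other thread spool; same as spool_a.
- tray: Shallow light-wood drawer tray fixed on the table, 118 x 244 mm outside (x, y), 104 x 230 mm inside. Origin: centre of its underside; its y axis is its length, z up. Inner floor 6 mm above the table, walls 7 mm thick with their top 20 mm above the table. A sliding divider parts it into two bays along y; at the start neither is as long as a block.
- felt: Blue felt lining, 100 x 84 mm (x, y), flush in the tray's floor at one end (+y or -y); it marks the felt bay (from that end wall to the divider). Origin: its centre, on the tray's floor, 71 mm from the tray's centre and 44 mm from the end wall's inner face; axes as the tray's. It adds no height.
- cork: Brown cork lining of the same size, glued flush on the floor against the other end wall; it marks the cork bay. Origin and axes as for the felt lining.
- divider_tab (a point): Top middle of the divider's dark pull tab, 54 mm above the table. Tab: 26 mm wide (tray x), 10 mm thick (tray y), 29 mm tall above a 10 mm wide cross bar over both long walls. Panel 6 mm thick. Slides only along tray y, 45 mm either way from the tray's middle, with 2 N friction; stays where left. Felt bay in mm = 112 + its distance from the middle towards the cork; cork bay = 224 minus that.
- loupe: Black stand loupe, a cylinder 37 mm in diameter and 38 mm high, standing loose on the table among the task's things. Bystander. Origin: centre of its underside.
- eraser: Eraser in a blue sleeve with a white end, 23 x 40 x 13 mm (x, y, z), lying loose on the table among the task's things. Bystander. Origin: centre of its underside.
Mind the look-alikes: they are no part of the job. Leave any red or yellow look-alike of the spool_b alone.

How it is judged:
By the outcome, as a careful person would: the job done as asked, in the order asked, and still so for the second after the job is handed in, with the robot touching nothing.
It also fails if it takes over 109 s, if anything falls off the work surface, if the arm or the gripper's body presses on something with over 40 N, if the wrist force passes 120 N, or if a joint passes its speed limit or range.

### The arm

A 7-joint arm with a two-finger parallel gripper is mounted at the origin on a cart in front of the work surface, level with it; the furniture and walls round the work are solid. World frame = base frame: x ahead of the robot, y to its left, z up, the work surface at z = 0. Lengths are in m, angles in rad, forces in N, time in s.
With the tool pointing down it reaches from about 0.4 to 0.875 m from the base axis. Payload 4.4 kg.
Tool frame: the origin (TCP) lies midway between the tips of the shut fingers; the grasp point (between the pads) lies grip_point_offset behind it (grip_point_offset is the distance from the TCP to the grasp point, in m); z points along the fingers, y is the line along which they close (so a half turn about z gives the same grasp; the last joint's range is limited). The gripper opens to 85 mm and grips with 20 to 120 N. Pads are 22 mm wide; open, the fingers measure 114 mm over their backs; the gripper's body (76 mm by 85 mm) begins 54 mm behind the grasp point. The pads swing forward as they close: fully open they stand 13 mm farther back than shut.
Start: joints at [-1.206, 0.628, 0.038, 1.517, -0.027, 0.996, -0.02], TCP at [0.271, 0.591, 0.204] pointing down, gripper open.
Joint ranges: [-3.06, 3.06], [-0.37, 2.12], [-1.25, 1.32], [0.18, 2.47], [-1.1, 4.24], [0.23, 1.98], [-2.94, 2.94]. Speed limits (rad/s): [2.57, 2.57, 3.14, 3.14, 3.14, 3.14, 3.14].

### API

Orientations are given as [roll, pitch, yaw] about the fixed x, y, z axes, in that order (R = Rz(yaw) Ry(pitch) Rx(roll)).
In Python, from cell import state, camera, camera_model, sign_off, grip_point_offset gives the robot as it stands.
- The arm moves only by the shell command python3 -m inch 'ROWS'. ROWS is JSON, a list of rows, each an object of numbers: "x", "y", "z": the shift along the world's x, y, z in cm; "wx", "wy", "wz": the turn, a rotation vector about the world's x, y, z in rad; "gripper": the closure, from 0 (fully open) to 1 (shut). In form: [{"x": .., "y": .., "z": .., "wx": .., "wy": .., "wz": .., "gripper": ..}, ...]. A call has 1 to 20 rows; each row is the pose to reach, as a shift and turn from the pose commanded when the call began; what a row does not reach only later rows make up. A row lasts 1/8 s, in which the tool goes at most 62.5 mm and 10.7 degrees, less where a joint would pass 70% of its speed; a pose out of reach is approached as far as the arm can. A call with a gripper value outside its range is refused whole. The fingers move at their own pace and stop on an object; the grip force is fixed at half the most. Time passes only in rows, so rows that repeat a pose let the fingers close. It gives the time, the measured TCP pose, the force, the opening and the grip force at its end, in the units of the state.
- state(): the state, without advancing time (a new reading comes with each control period).
- camera(name): name is "scene" or "top" or "wrist"; returns the picture (400x640x3 uint8, red, green, blue); there is no depth.
- camera_model(name): a dict with "camera_matrix" (3x3 intrinsics, pixels), "origin" and "attitude" of the camera in the world. Camera axes: x right, y down, z forward; pixel columns grow to the right and rows downward; lengths in m; the calibration is good to about 2 mm. A picture is of the moment at which its call begins: read the wrist's pose just before it. camera_model takes no time and is no camera call; for the wrist camera it gives the pose at the moment of the call.
- sign_off(): hands the job in; it is judged then, once.
The state is a dict: "time": time; "joint_positions": joint angles; "joint_velocities": joint speeds; "effort": joint torques, N m; "ee_pos": TCP position; "tcp_rot": TCP orientation; "contact_force": force on the tool from outside, world axes, zero at the start; "ft_torque": the same for the moment, N m; "opening": finger opening in m; "gripper_force": force on a finger pad.
Only numpy, scipy, OpenCV 4.12 (cv2) and the standard library are available. Lean on these libraries where they do the work, as an engineer would, in place of code of your own. Each camera call takes 0.05 s, during which the arm holds its last target. There are 200 camera calls.

## Working session

There is one attempt and no reset: what is moved stays moved. The work goes in short steps, Python scripts to look and compute and a shell command to move; the robot and the scene stay as the last step left them, time stands still between calls to the robot, and variables do not carry over. Pictures are saved under pics/ and viewed, at most 14 in all, crops included, and the job is handed in when it is done.

```bash
mkdir -p pics
cat > h.py <<'E'
import numpy as np,cv2
from cell import *
def save(n,f):
    im=camera(n); cv2.imwrite('pics/'+f,im[:,:,::-1]); return im
def ray(m,u,v):
    A=np.array(m["attitude"]); 
    if A.shape!=(3,3):
        from scipy.spatial.transform import Rotation as R
        A=R.from_euler('xyz',A).as_matrix() if A.size==3 else R.from_quat(A).as_matrix()
    d=A@np.linalg.inv(np.array(m["camera_matrix"]))@[u,v,1]; return np.array(m["origin"]),d
def px(m,u,v,z):
    o,d=ray(m,u,v); return (o+d*(z-o[2])/d[2]).round(4)
E
python3 - <<'E'
from h import *
save("top","top1.png");save("scene","scene1.png")
for n in("top","scene","wrist"):print(n,camera_model(n))
print(state(),grip_point_offset)
E
```

```text
top {'camera_matrix': array([[378.70240046,   0.        , 323.8355566 ],
       [  0.        , 378.70240046, 200.60451848],
       [  0.        ,   0.        ,   1.        ]]), 'origin': array([0.43011989, 0.00582614, 0.91586441]), 'attitude': array([-2.99723129e+00, -2.83315388e-03, -1.57747205e+00])}
scene {'camera_matrix': array([[361.39552907,   0.        , 324.20222277],
       [  0.        , 361.39552907, 199.81073542],
       [  0.        ,   0.        ,   1.        ]]), 'origin': array([0.123191  , 0.33155234, 0.7031223 ]), 'attitude': array([-2.45444608e+00,  2.35078525e-03, -2.19157338e+00])}
wrist {'camera_matrix': array([[313.15746648,   0.        , 318.49758539],
       [  0.        , 313.15746648, 200.41971722],
       [  0.        ,   0.        ,   1.        ]]), 'origin': array([0.19414395, 0.62616926, 0.37235399]), 'attitude': array([2.80878536e+00, 4.79015502e-04, 1.13978142e+00])}
{'time': 0.1, 'joint_positions': array([-1.20582486,  0.62922878,  0.03843282,  1.51823331, -0.02699394,
        0.99631235, -0.01998105]), 'joint_velocities': array([-0.00137409, -0.00191765, -0.00116422, -0.00065735, -0.00143236,
       -0.00061303, -0.00037231]), 'effort': array([ 2.78071253e-03, -5.64540839e+01,  1.23009782e+00, -1.93976551e+01,
        1.12196812e-02,  5.37664033e-03,  2.32788074e-05]), 'ee_pos': array([0.27114262, 0.5900984 , 0.20270807]), 'tcp_rot': array([-3.13992842e+00,  1.27265541e-05,  2.71085389e+00]), 'contact_force': array([-0.14454001,  0.57063238,  0.8376116 ]), 'ft_torque': array([ 0.01082676, -0.01027052,  0.01340168]), 'gripper_force': 0.0, 'opening': 0.08572941912472141} 0.0187
```

View pics/top1.png

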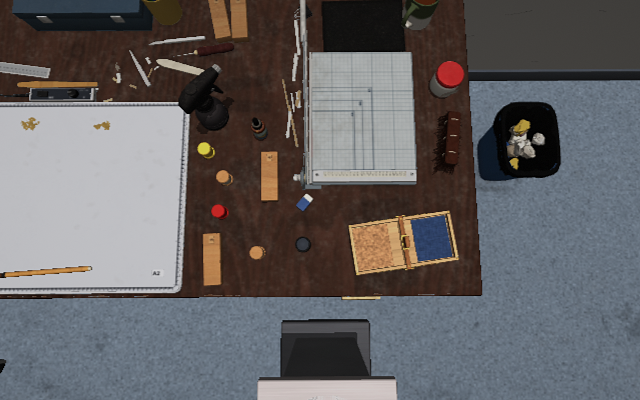

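View pics/scene1.png

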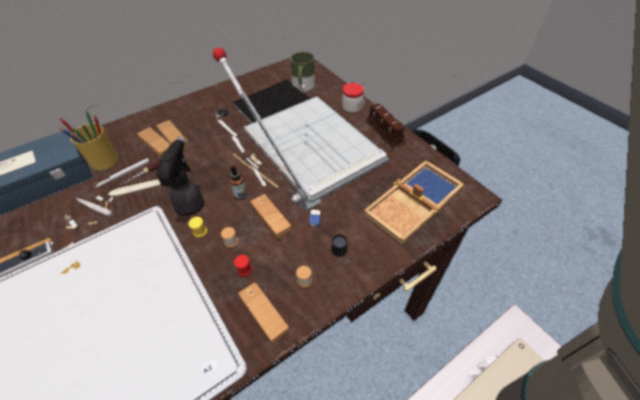

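Top view: the blocks are at about (269,176) and (211,259), and the spools at (224,177) and (257,253). The tray is at about (403,243) with its felt end right, the loupe at (303,244) and the eraser at (305,202). I'll take a zoomed crop and segment it.

Run:
```python
from h import *
im=cv2.imread('pics/top1.png'); m=camera_model("top")
cv2.imwrite('pics/crop1.png',cv2.resize(im[140:300,195:465],None,fx=2.9,fy=2.9,interpolation=cv2.INTER_CUBIC))
hsv=cv2.cvtColor(im,cv2.COLOR_BGR2HSV)
mask=cv2.inRange(hsv,(5,80,120),(22,255,255)); mask[:140]=0;mask[:, :195]=0
n,l,s,c=cv2.connectedComponentsWithStats(mask)
for i in range(1,n):
    if s[i,4]<60: continue
    cnt=cv2.findContours((l==i).astype(np.uint8),0,1)[0][0]
    r=cv2.minAreaRect(cnt); b=cv2.boxPoints(r)
    z=.025 if s[i,4]>400 else .04
    print(s[i],np.round(r[0],1),px(m,*r[0],z)[:2],[list(px(m,*p,z)[:2]) for p in b])
```

```text
[261 152  17  48 789] [269.  175.5] [0.6213 0.1336] [[np.float64(0.5644), np.float64(0.1518)], [np.float64(0.6795), np.float64(0.1538)], [np.float64(0.6792), np.float64(0.1151)], [np.float64(0.5642), np.float64(0.1138)]]
[216 170  13  13 130] [222. 176.] [0.6175 0.2422] [[np.float64(0.6321), np.float64(0.2568)], [np.float64(0.6319), np.float64(0.2285)], [np.float64(0.6031), np.float64(0.2276)], [np.float64(0.6032), np.float64(0.2558)]]
[ 349  211  110   64 3406] [402.7 242.4] [ 0.4596 -0.1815] [[np.float64(0.5001), np.float64(-0.0508)], [np.float64(0.5444), np.float64(-0.2941)], [np.float64(0.4195), np.float64(-0.3108)], [np.float64(0.3771), np.float64(-0.0721)]]
[203 233  18  53 882] [211.5 259. ] [0.4242 0.2643] [[np.float64(0.4846), np.float64(0.2864)], [np.float64(0.4843), np.float64(0.2466)], [np.float64(0.3649), np.float64(0.2426)], [np.float64(0.3652), np.float64(0.2817)]]
[250 246  14  13 146] [256.5 252. ] [0.4394 0.1575] [[np.float64(0.4532), np.float64(0.1727)], [np.float64(0.453), np.float64(0.1429)], [np.float64(0.4257), np.float64(0.1424)], [np.float64(0.4259), np.float64(0.1721)]]
```

View pics/crop1.png

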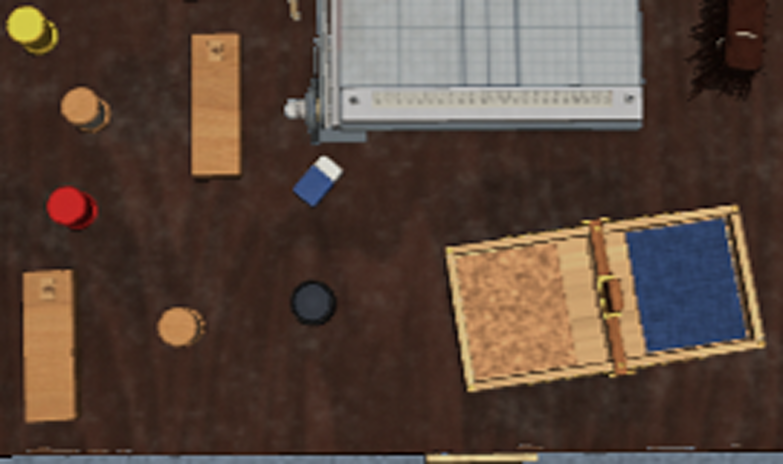

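The tray is clear of other things. The felt end points to −y, and the tray is yawed about 10°. I'll compute the tab and move above it.

```bash
python3 - <<'E'
from h import *
m=camera_model("top")
f=lambda u,v:(195+u/2.9-.3,140+v/2.9-.3)
print("tab",px(m,*f(615,294),.054))
q=[px(m,*f(*p),.02)[:2] for p in[(446,248),(738,206),(764,346),(470,391)]]
print(q,np.mean(q,0)); d=(q[1]+q[2]-q[0]-q[3])/2; print(np.linalg.norm(d),np.degrees(np.arctan2(*d[::-1])),np.linalg.norm(q[0]-q[3]))
for n,p,z in(("loupe",(314,303),.038),("eraser",(318,180),.013)):print(n,px(m,*f(*p),z))
E
python3 -m inch '[{"x":9,"y":-35,"z":5,"wz":0.3},{"x":18.5,"y":-77,"z":5,"wz":0.609},{"x":18.5,"y":-77,"z":5,"wz":0.609},{"x":18.5,"y":-77,"z":5,"wz":0.609},{"x":18.5,"y":-77,"z":5,"wz":0.609},{"x":18.5,"y":-77,"z":5,"wz":0.609},{"x":18.5,"y":-77,"z":5,"wz":0.609},{"x":18.5,"y":-77,"z":5,"wz":0.609},{"x":18.5,"y":-77,"z":5,"wz":0.609},{"x":18.5,"y":-77,"z":5,"wz":0.609},{"x":18.5,"y":-77,"z":5,"wz":0.609},{"x":18.5,"y":-77,"z":5,"wz":0.609},{"x":18.5,"y":-77,"z":5,"wz":0.609},{"x":18.5,"y":-77,"z":5,"wz":0.609},{"x":18.5,"y":-77,"z":5,"wz":0.609},{"x":18.5,"y":-77,"z":5,"wz":0.609},{"x":18.5,"y":-77,"z":5,"wz":0.609},{"x":18.5,"y":-77,"z":5,"wz":0.609}]'
python3 - <<'E'
from h import *
s=state();print(s["joint_positions"]);m=camera_model("wrist");save("wrist","w1.png")
np.save('w1.npy',m,allow_pickle=True)
E
```

```text
tab [ 0.4615 -0.1848  0.054 ]
[array([ 0.5011, -0.0556]), array([ 0.5341, -0.2962]), array([ 0.4202, -0.311 ]), array([ 0.3862, -0.073 ])] [ 0.4604  -0.18395]
0.2416334827791877 -82.03085926246385 0.11621002538507597
loupe [0.4566 0.0512 0.038 ]
eraser [0.5588 0.0493 0.013 ]
[-1.20582486  0.62922878  0.03843282  1.51823331 -0.02699394  0.99631235
 -0.01998105]invalid input
```

View pics/w1.png

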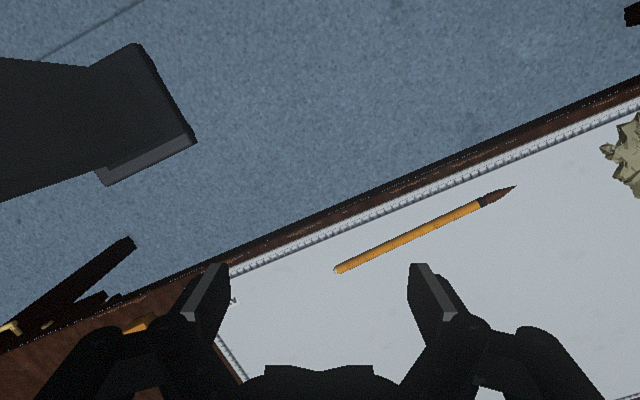

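The move was refused, so the picture still shows the start pose with the light pad and brush. The rows probably need every field. I'll retry with all of them.

```bash
python3 -m inch '[{"x":9,"y":-35,"z":5,"wx":0,"wy":0,"wz":0.3,"gripper":0},{"x":9,"y":-35,"z":5,"wx":0,"wy":0,"wz":0.3,"gripper":0},{"x":9,"y":-35,"z":5,"wx":0,"wy":0,"wz":0.3,"gripper":0},{"x":9,"y":-35,"z":5,"wx":0,"wy":0,"wz":0.3,"gripper":0},{"x":9,"y":-35,"z":5,"wx":0,"wy":0,"wz":0.3,"gripper":0},{"x":9,"y":-35,"z":5,"wx":0,"wy":0,"wz":0.3,"gripper":0},{"x":18.5,"y":-77,"z":5,"wx":0,"wy":0,"wz":0.57,"gripper":0.3},{"x":18.5,"y":-77,"z":5,"wx":0,"wy":0,"wz":0.57,"gripper":0.3},{"x":18.5,"y":-77,"z":5,"wx":0,"wy":0,"wz":0.57,"gripper":0.3},{"x":18.5,"y":-77,"z":5,"wx":0,"wy":0,"wz":0.57,"gripper":0.3},{"x":18.5,"y":-77,"z":5,"wx":0,"wy":0,"wz":0.57,"gripper":0.3},{"x":18.5,"y":-77,"z":5,"wx":0,"wy":0,"wz":0.57,"gripper":0.3},{"x":18.5,"y":-77,"z":5,"wx":0,"wy":0,"wz":0.57,"gripper":0.3},{"x":18.5,"y":-77,"z":5,"wx":0,"wy":0,"wz":0.57,"gripper":0.3},{"x":18.5,"y":-77,"z":5,"wx":0,"wy":0,"wz":0.57,"gripper":0.3},{"x":18.5,"y":-77,"z":5,"wx":0,"wy":0,"wz":0.57,"gripper":0.3}]'
python3 - <<'E'
from h import *
s=state();print(s["joint_positions"]);m=camera_model("wrist");save("wrist","w2.png")
np.save('w2.npy',m,allow_pickle=True)
E
```

```text
time: 2.15
ee_pos: [0.4563, -0.1775, 0.2534]
tcp_rot: [3.14, -0.0, -3.0]
contact_force: [-0.8, -0.4, 0.8]
opening: 0.0597
gripper_force: 0.0
[ 0.19277693  0.34190701  0.1641888   1.88920527 -0.07010908  0.91680612
  2.10296217]
```

View pics/w2.png

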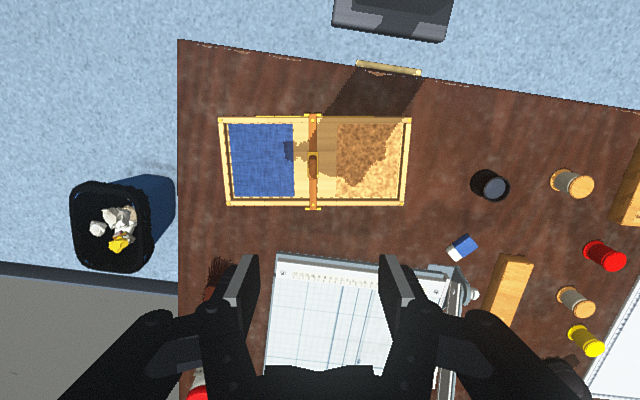

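Wrist view: the tray's outer corners are at (219,119), (411,119), (407,206) and (226,206), with the divider bar at column 313. The tray edges run along the image rows, so the gripper yaw matches the tray.

Run:
```python
from h import *
m=np.load('w2.npy',allow_pickle=True).item()
q=np.array([px(m,*p,.02)[:2] for p in[(219,119),(411.5,118.5),(407.5,206),(226,206)]])
print(q,q.mean(0))
d=(q[1]+q[2]-q[0]-q[3])/2; print(np.linalg.norm(d),np.degrees(np.arctan2(*d[::-1])),[np.linalg.norm(q[i]-q[i-1]) for i in range(4)])
b=[px(m,313,115.5,.025)[:2],px(m,313.5,208.5,.025)[:2]];print(b,np.mean(b,0), "d",(np.mean(b,0)-q.mean(0))@(d/np.linalg.norm(d)))
print(px(m,313,161,.054), np.degrees(state()["tcp_rot"]))
for n,p,z in(("sp_near",(573,174),.04),("sp_far",(569,296),.04),("loupe",(487,181),.038)):print(n,px(m,*p,z))
print("blk",[px(m,*p,.025)[:2] for p in((503,254),(533,256))])
im=cv2.imread('pics/w2.png');cv2.imwrite('pics/w2c.png',cv2.resize(im[100:225,205:425],None,fx=3.5,fy=3.5,interpolation=cv2.INTER_CUBIC))
```

```text
[[ 0.4213 -0.3066]
 [ 0.3868 -0.0686]
 [ 0.5013 -0.0464]
 [ 0.5361 -0.2927]] [ 0.461375 -0.178575]
0.2446165264245243 98.14335223066446 [np.float64(0.11563844516422729), np.float64(0.24048752566401443), np.float64(0.11663228541017276), np.float64(0.24874631655564272)]
[array([ 0.4002, -0.1909]), array([ 0.5211, -0.1737])] [ 0.46065 -0.1823 ] d -0.0035847434873561637
[ 0.4503 -0.1837  0.054 ] [ 1.79953175e+02 -7.96279275e-03 -1.71862672e+02]
sp_near [0.4236 0.1433 0.04  ]
sp_far [0.5979 0.2113 0.04  ]
loupe [0.4481 0.0399 0.038 ]
blk [array([0.552 , 0.1045]), array([0.5491, 0.1483])]
```

View pics/w2c.png

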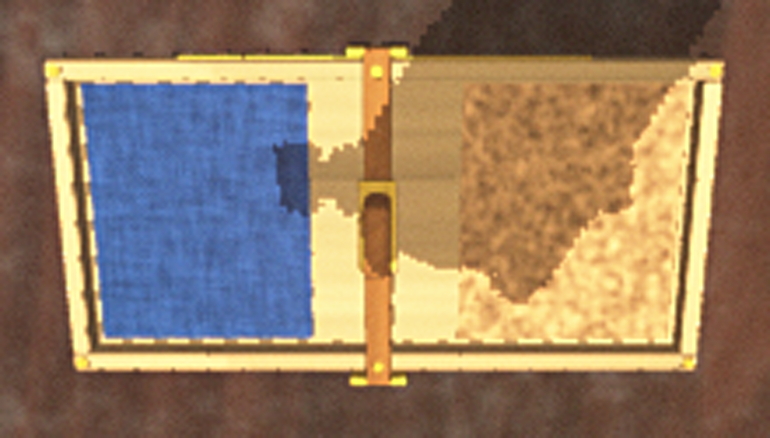

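```bash
python3 -m inch '[{"x":0.5,"y":-0.4,"z":-10,"wx":0,"wy":0,"wz":0,"gripper":0.3},{"x":0.5,"y":-0.4,"z":-10,"wx":0,"wy":0,"wz":0,"gripper":0.3},{"x":0.5,"y":-0.4,"z":-16,"wx":0,"wy":0,"wz":0,"gripper":0.3},{"x":0.5,"y":-0.4,"z":-20,"wx":0,"wy":0,"wz":0,"gripper":0.3},{"x":0.5,"y":-0.4,"z":-22.5,"wx":0,"wy":0,"wz":0,"gripper":0.3},{"x":0.5,"y":-0.4,"z":-22.5,"wx":0,"wy":0,"wz":0,"gripper":0.3},{"x":0.5,"y":-0.4,"z":-22.5,"wx":0,"wy":0,"wz":0,"gripper":0.3},{"x":0.5,"y":-0.4,"z":-22.5,"wx":0,"wy":0,"wz":0,"gripper":1},{"x":0.5,"y":-0.4,"z":-22.5,"wx":0,"wy":0,"wz":0,"gripper":1},{"x":0.5,"y":-0.4,"z":-22.5,"wx":0,"wy":0,"wz":0,"gripper":1},{"x":0.5,"y":-0.4,"z":-22.5,"wx":0,"wy":0,"wz":0,"gripper":1},{"x":0.5,"y":-0.4,"z":-22.5,"wx":0,"wy":0,"wz":0,"gripper":1},{"x":0.5,"y":-0.4,"z":-22.5,"wx":0,"wy":0,"wz":0,"gripper":1},{"x":0.5,"y":-0.4,"z":-22.5,"wx":0,"wy":0,"wz":0,"gripper":1}]'
```

```text
time: 3.95
ee_pos: [0.4614, -0.1834, 0.0285]
tcp_rot: [3.142, -0.0, -3.002]
contact_force: [-0.1, -0.5, 0.2]
opening: 0.0006
gripper_force: 0.0
```

Run:
```python
from h import *
a=camera("wrist")[:,:,::-1];b=camera("top")[140:300,315:475,::-1];c=camera("scene")[130:270,320:480,::-1]
z=lambda i:cv2.resize(i,(390,300),interpolation=cv2.INTER_CUBIC)
cv2.imwrite('pics/c3.png',np.vstack([np.hstack([z(a),z(b)]),np.hstack([z(c),z(a[150:350,200:440])])]))
```

```text
(no output)
```

View pics/c3.png

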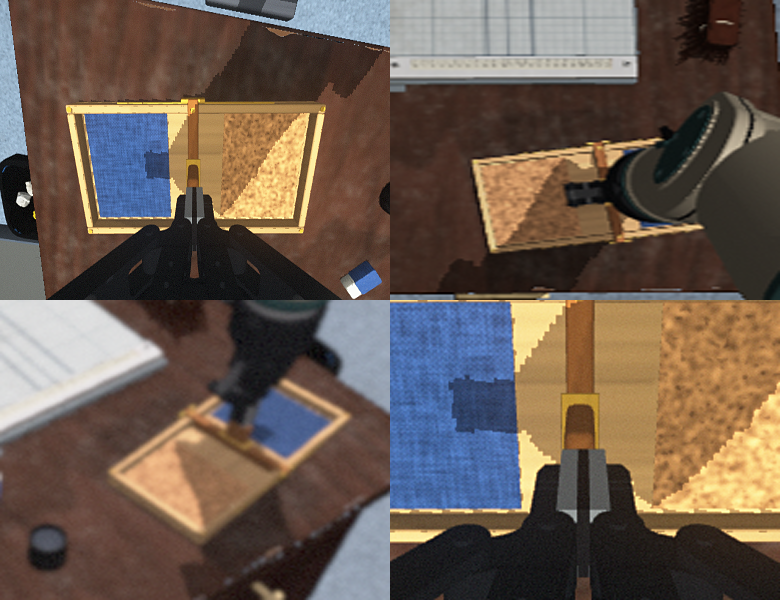

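The view shows the shut fingers next to the tab, on its far side (+x), with nothing held. I'll project the tray and TCP into this frame.

Run:
```python
from h import *
m=camera_model("wrist");s=state()
q=np.array([px(m,*p,.02)[:2] for p in[(110,139),(533,143),(497,311),(148,308)]])
print(q,q.mean(0)); print([np.linalg.norm(q[i]-q[i-1]) for i in range(4)])
from scipy.spatial.transform import Rotation as R
A=R.from_euler('xyz',m["attitude"]).as_matrix()
def proj(p):
    c=A.T@(np.array(p)-m["origin"]); c=m["camera_matrix"]@c; return c[:2]/c[2]
t=s["ee_pos"];print(t,proj(t),proj(t+[0,0,.025]), "tab as expected",proj([.461,-.182,.054]),m["origin"],m["attitude"])
for z in(.025,.035,.054):print(px(m,317,213,z),px(m,317,249,z))
```

```text
[[ 0.4184 -0.3071]
 [ 0.3876 -0.0701]
 [ 0.5012 -0.0532]
 [ 0.5315 -0.2903]] [ 0.459675 -0.180175]
[np.float64(0.1143409375508177), np.float64(0.23899297060792393), np.float64(0.11485020679128094), np.float64(0.23902824100929998)]
[ 0.46139964 -0.18339139  0.02849607] [317.1391423  241.31132417] [317.02410144 262.77168449] tab as expected [319.75943647 262.92434252] [ 0.37737013 -0.1946075   0.19815882] [ 2.80806098e+00 -1.68245905e-03  1.70974630e+00]
[ 0.4447 -0.1858  0.025 ] [ 0.4684 -0.1825  0.025 ]
[ 0.4408 -0.1863  0.035 ] [ 0.4631 -0.1832  0.035 ]
[ 0.4334 -0.1873  0.054 ] [ 0.4531 -0.1845  0.054 ]
```

The fingers look shut just above the tab, higher than the TCP reading suggests. I'll open, go 1.7 cm lower (still above the floor) and close again.

```bash
python3 -m inch '[{"x":0,"y":0,"z":2,"wx":0,"wy":0,"wz":0,"gripper":0.4},{"x":0,"y":0,"z":2,"wx":0,"wy":0,"wz":0,"gripper":0.4},{"x":0,"y":0,"z":2,"wx":0,"wy":0,"wz":0,"gripper":0.4},{"x":0,"y":0,"z":2,"wx":0,"wy":0,"wz":0,"gripper":0.4},{"x":0,"y":0,"z":0,"wx":0,"wy":0,"wz":0,"gripper":0.4},{"x":0,"y":0,"z":-1,"wx":0,"wy":0,"wz":0,"gripper":0.4},{"x":0,"y":0,"z":-1.7,"wx":0,"wy":0,"wz":0,"gripper":0.4},{"x":0,"y":0,"z":-1.7,"wx":0,"wy":0,"wz":0,"gripper":0.4},{"x":0,"y":0,"z":-1.7,"wx":0,"wy":0,"wz":0,"gripper":0.4}]'
python3 - <<'E'
from h import *
print(state()['opening'])
a=camera("wrist")[150:350,200:440,::-1]
cv2.imwrite('pics/c4.png',cv2.resize(a,(600,500),interpolation=cv2.INTER_CUBIC))
E
```

```text
time: 5.22
ee_pos: [0.4616, -0.1835, 0.0118]
tcp_rot: [-3.141, 0.0, -3.002]
contact_force: [-0.2, -0.1, 0.1]
opening: 0.0514
gripper_force: 0.0
0.051356517785722276
```

View pics/c4.png

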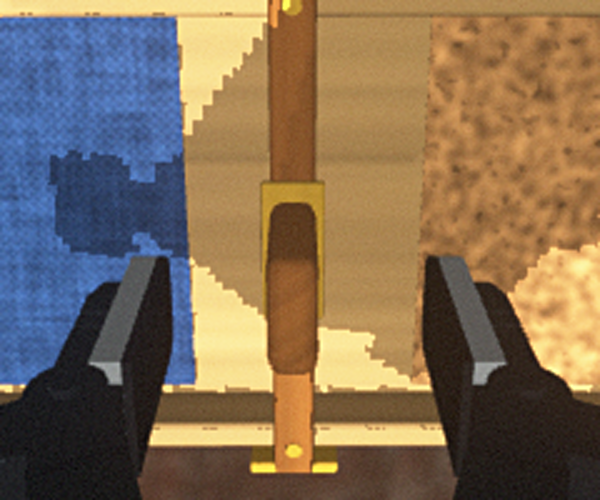

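The tab (rows 205–375) now stands between the fingers (pads at columns 130 and 440), so I'll close on it.

```bash
python3 -m inch '[{"x":0,"y":0,"z":0,"wx":0,"wy":0,"wz":0,"gripper":1},{"x":0,"y":0,"z":0,"wx":0,"wy":0,"wz":0,"gripper":1},{"x":0,"y":0,"z":0,"wx":0,"wy":0,"wz":0,"gripper":1},{"x":0,"y":0,"z":0,"wx":0,"wy":0,"wz":0,"gripper":1},{"x":0,"y":0,"z":0,"wx":0,"wy":0,"wz":0,"gripper":1},{"x":0,"y":0,"z":0,"wx":0,"wy":0,"wz":0,"gripper":1},{"x":0,"y":0,"z":0,"wx":0,"wy":0,"wz":0,"gripper":1}]'
```

```text
time: 6.15
ee_pos: [0.4616, -0.1835, 0.0119]
tcp_rot: [-3.141, 0.001, -3.002]
contact_force: [-1.3, -0.5, 5.7]
opening: 0.0086
gripper_force: 59.3
```

Tab gripped (opening about 9 mm, 59 N). Now I'll slide the divider about 17.5 mm towards the cork, release, rise and check.

```bash
python3 -m inch '[{"x":-0.06,"y":0.43,"z":0,"wx":0,"wy":0,"wz":0,"gripper":1},{"x":-0.12,"y":0.87,"z":0,"wx":0,"wy":0,"wz":0,"gripper":1},{"x":-0.19,"y":1.3,"z":0,"wx":0,"wy":0,"wz":0,"gripper":1},{"x":-0.25,"y":1.73,"z":0,"wx":0,"wy":0,"wz":0,"gripper":1},{"x":-0.25,"y":1.73,"z":0,"wx":0,"wy":0,"wz":0,"gripper":1},{"x":-0.25,"y":1.73,"z":0,"wx":0,"wy":0,"wz":0,"gripper":1},{"x":-0.25,"y":1.73,"z":0,"wx":0,"wy":0,"wz":0,"gripper":1},{"x":-0.25,"y":1.73,"z":0,"wx":0,"wy":0,"wz":0,"gripper":0.4},{"x":-0.25,"y":1.73,"z":0,"wx":0,"wy":0,"wz":0,"gripper":0.4},{"x":-0.25,"y":1.73,"z":0,"wx":0,"wy":0,"wz":0,"gripper":0.4},{"x":-0.25,"y":1.73,"z":0,"wx":0,"wy":0,"wz":0,"gripper":0.4},{"x":-0.25,"y":1.73,"z":6,"wx":0,"wy":0,"wz":0,"gripper":0.4},{"x":-0.25,"y":1.73,"z":12,"wx":0,"wy":0,"wz":0,"gripper":0.4},{"x":-0.25,"y":1.73,"z":17,"wx":0,"wy":0,"wz":0,"gripper":0.4},{"x":-0.25,"y":1.73,"z":17,"wx":0,"wy":0,"wz":0,"gripper":0.4},{"x":-0.25,"y":1.73,"z":17,"wx":0,"wy":0,"wz":0,"gripper":0.4},{"x":-0.25,"y":1.73,"z":17,"wx":0,"wy":0,"wz":0,"gripper":0.4}]'
python3 - <<'E'
from h import *
m=camera_model("wrist");np.save('w5.npy',m,allow_pickle=True);a=save("wrist","w5.png")[:,:,::-1]
cv2.imwrite('pics/c5.png',cv2.resize(a[90:270,180:460],None,fx=2.8,fy=2.8,interpolation=cv2.INTER_CUBIC))
E
```

```text
time: 8.28
ee_pos: [0.4578, -0.1656, 0.1802]
tcp_rot: [3.14, -0.003, -3.002]
contact_force: [0.5, 0.1, 0.8]
opening: 0.0515
gripper_force: 0.0
```

View pics/c5.png

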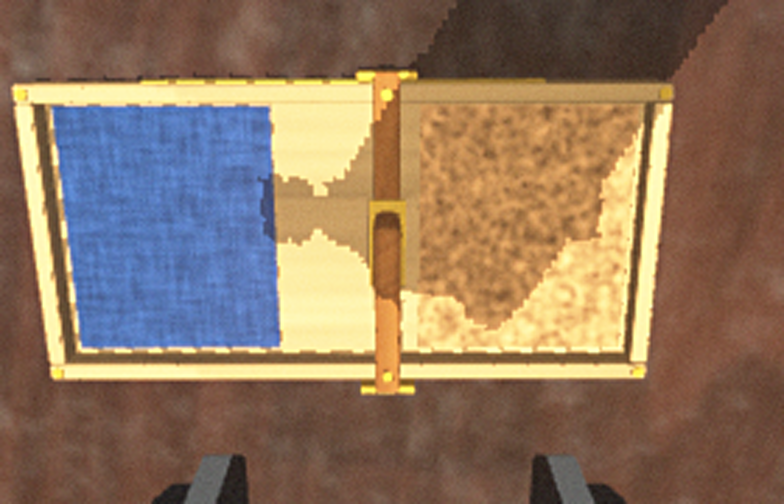

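The divider has moved towards the cork. Corners in the crop are (13,86), (673,85), (645,378) and (52,380), and the bar is at columns 386–388.

Run:
```python
from h import *
m=np.load('w5.npy',allow_pickle=True).item()
f=lambda u,v:(180+u/2.8-.3,90+v/2.8-.3)
s=np.array([[13,86],[673,85],[645,378],[52,380]],float)
q=np.array([px(m,*f(*p),.02)[:2] for p in s]);c=q.mean(0)
d=(q[1]+q[2]-q[0]-q[3])/2;L=np.linalg.norm(d);u=d/L
print(c,L,np.degrees(np.arctan2(u[1],u[0])),[np.linalg.norm(q[i]-q[i-1]).round(4) for i in range(4)])
b=np.mean([px(m,*f(*p),.025)[:2] for p in((386,72),(388,391))],0);print(b,"d",(b-c)@u)
# homography version with known tray size (bar at ~.025 vs .020)
H=cv2.getPerspectiveTransform(s.astype(np.float32),np.float32([[-59,-122],[-59,122],[59,122],[59,-122]]))
print(cv2.perspectiveTransform(np.float32([[[386,86],[388,378]]]),H))
```

```text
[ 0.4604   -0.180625] 0.24193679443193422 98.05474626497141 [np.float64(0.1168), np.float64(0.2414), np.float64(0.1165), np.float64(0.2425)]
[ 0.4572 -0.1651] d 0.015820221802090625
[[[-58.795753  15.645678]
  [ 58.612213  16.029207]]]
```

The felt bay is about 128 mm, which leaves 8 mm spare. Next, the near block.

```bash
python3 -m inch '[{"x":-3.5,"y":43,"z":-2,"wx":0,"wy":0,"wz":-0.11,"gripper":0.2},{"x":-3.5,"y":43,"z":-2,"wx":0,"wy":0,"wz":-0.11,"gripper":0.2},{"x":-3.5,"y":43,"z":-2,"wx":0,"wy":0,"wz":-0.11,"gripper":0.2},{"x":-3.5,"y":43,"z":-2,"wx":0,"wy":0,"wz":-0.11,"gripper":0.2},{"x":-3.5,"y":43,"z":-2,"wx":0,"wy":0,"wz":-0.11,"gripper":0.2},{"x":-3.5,"y":43,"z":-2,"wx":0,"wy":0,"wz":-0.11,"gripper":0.2},{"x":-3.5,"y":43,"z":-2,"wx":0,"wy":0,"wz":-0.11,"gripper":0.2},{"x":-3.5,"y":43,"z":-2,"wx":0,"wy":0,"wz":-0.11,"gripper":0.2},{"x":-3.5,"y":43,"z":-2,"wx":0,"wy":0,"wz":-0.11,"gripper":0.2},{"x":-3.5,"y":43,"z":-2,"wx":0,"wy":0,"wz":-0.11,"gripper":0.2},{"x":-3.5,"y":43,"z":-2,"wx":0,"wy":0,"wz":-0.11,"gripper":0.2}]'
python3 - <<'E'
from h import *
print(state()["joint_positions"].round(2))
m=camera_model("wrist");np.save('w6.npy',m,allow_pickle=True);a=save("wrist","w6.png")
E
```

```text
time: 9.7
ee_pos: [0.4243, 0.2625, 0.1615]
tcp_rot: [-3.141, -0.0, -3.115]
contact_force: [1.1, 0.4, 0.2]
opening: 0.0682
gripper_force: 0.0
[-0.74  0.48  0.19  1.98 -0.13  0.69  1.13]
```

View pics/w6.png

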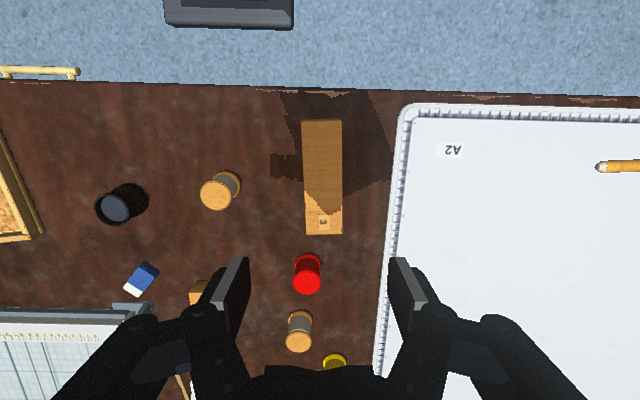

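Block A's top corners are at (303,121), (341,121), (342,234) and (305,234). The near spool's top is at (216,193) and the far spool's at about (299,342).

```bash
cat >> h.py <<'E'
def rect(m,c,z):
    q=np.array([px(m,*p,z)[:2] for p in c]); d=(q[2]+q[3]-q[0]-q[1])/2
    print(q.tolist(),q.mean(0),"len",np.linalg.norm(d).round(4),"wid",np.linalg.norm(q[0]-q[1]).round(4),"ang",np.degrees(np.arctan2(d[1],d[0])).round(2))
E
python3 - <<'E'
from h import *
m=np.load('w6.npy',allow_pickle=True).item()
rect(m,[(302.5,120.5),(341.5,120.5),(342.5,234.5),(305.5,234.5)],.025)
for n,p,z in(("spn",(216,193),.04),("spf",(299,342),.04),("loupe",(113,208),.038)):print(n,px(m,*p,z))
E
```

```text
[[0.3655, 0.2467], [0.3645, 0.2837], [0.4836, 0.2908], [0.4846, 0.251]] [0.42455 0.26805] len 0.1192 wid 0.037 ang 2.74
spn [0.4352 0.1637 0.04  ]
spf [0.6156 0.2457 0.04  ]
loupe [0.4543 0.059  0.038 ]
```

```bash
python3 -m inch '[{"x":0,"y":0.3,"z":-6,"wx":0,"wy":0,"wz":0.012,"gripper":0.2},{"x":0,"y":0.3,"z":-11,"wx":0,"wy":0,"wz":0.012,"gripper":0.2},{"x":0,"y":0.3,"z":-14,"wx":0,"wy":0,"wz":0.012,"gripper":0.2},{"x":0,"y":0.3,"z":-15.8,"wx":0,"wy":0,"wz":0.012,"gripper":0.2},{"x":0,"y":0.3,"z":-15.8,"wx":0,"wy":0,"wz":0.012,"gripper":0.2},{"x":0,"y":0.3,"z":-15.8,"wx":0,"wy":0,"wz":0.012,"gripper":0.2},{"x":0,"y":0.3,"z":-15.8,"wx":0,"wy":0,"wz":0.012,"gripper":1},{"x":0,"y":0.3,"z":-15.8,"wx":0,"wy":0,"wz":0.012,"gripper":1},{"x":0,"y":0.3,"z":-15.8,"wx":0,"wy":0,"wz":0.012,"gripper":1},{"x":0,"y":0.3,"z":-15.8,"wx":0,"wy":0,"wz":0.012,"gripper":1},{"x":0,"y":0.3,"z":-15.8,"wx":0,"wy":0,"wz":0.012,"gripper":1},{"x":0,"y":0.3,"z":-15.8,"wx":0,"wy":0,"wz":0.012,"gripper":1}]'
python3 -c "
from h import *
a=camera('wrist')[:,:,::-1];cv2.imwrite('pics/w7.png',a)"
```

```text
time: 11.25
ee_pos: [0.4239, 0.2669, 0.0035]
tcp_rot: [-3.142, -0.0, -3.1]
contact_force: [-0.5, 0.5, -0.6]
opening: -0.0003
gripper_force: 0.0
```

The fingers shut with nothing between them, so the real tips are at least 22 mm above the reported TCP. Together with the tab results, the offset is 25–42 mm. I'll open, go 2 cm lower (still safe) and close again.

```bash
python3 -m inch '[{"x":0,"y":0,"z":0.5,"wx":0,"wy":0,"wz":0,"gripper":0.2},{"x":0,"y":0,"z":0.5,"wx":0,"wy":0,"wz":0,"gripper":0.2},{"x":0,"y":0,"z":0.5,"wx":0,"wy":0,"wz":0,"gripper":0.2},{"x":0,"y":0,"z":0.5,"wx":0,"wy":0,"wz":0,"gripper":0.2},{"x":0,"y":0,"z":0.5,"wx":0,"wy":0,"wz":0,"gripper":0.2},{"x":0,"y":0,"z":-0.5,"wx":0,"wy":0,"wz":0,"gripper":0.2},{"x":0,"y":0,"z":-1,"wx":0,"wy":0,"wz":0,"gripper":0.2},{"x":0,"y":0,"z":-1.5,"wx":0,"wy":0,"wz":0,"gripper":0.2},{"x":0,"y":0,"z":-2,"wx":0,"wy":0,"wz":0,"gripper":0.2},{"x":0,"y":0,"z":-2,"wx":0,"wy":0,"wz":0,"gripper":0.2}]'
python3 -m inch '[{"x":0,"y":0,"z":0,"wx":0,"wy":0,"wz":0,"gripper":1},{"x":0,"y":0,"z":0,"wx":0,"wy":0,"wz":0,"gripper":1},{"x":0,"y":0,"z":0,"wx":0,"wy":0,"wz":0,"gripper":1},{"x":0,"y":0,"z":0,"wx":0,"wy":0,"wz":0,"gripper":1},{"x":0,"y":0,"z":0,"wx":0,"wy":0,"wz":0,"gripper":1},{"x":0,"y":0,"z":0,"wx":0,"wy":0,"wz":0,"gripper":1}]'
python3 -c "
from h import *
a=camera('wrist')[:,:,::-1];cv2.imwrite('pics/w8.png',a[50:380,160:500])"
```

```text
time: 12.55
ee_pos: [0.4237, 0.2668, -0.0169]
tcp_rot: [-3.141, -0.001, -3.1]
contact_force: [-0.7, 0.1, 0.0]
opening: 0.0682
gripper_force: 0.0
time: 13.3
ee_pos: [0.4241, 0.2671, -0.016]
tcp_rot: [3.141, 0.0, -3.1]
contact_force: [-0.1, -0.1, 5.6]
opening: 0.0382
gripper_force: 60.9
```

View pics/w8.png

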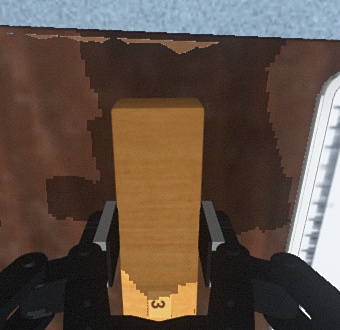

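Block A is held (opening 38 mm, 60 N). I'll lift and carry it above the felt bay, turning it to match the tray.

```bash
python3 -m inch '[{"x":0,"y":0,"z":3,"wx":0,"wy":0,"wz":0,"gripper":1},{"x":0,"y":0,"z":7,"wx":0,"wy":0,"wz":0,"gripper":1},{"x":0,"y":-2,"z":10,"wx":0,"wy":0,"wz":-0.1,"gripper":1},{"x":0.4,"y":-6,"z":10,"wx":0,"wy":0,"wz":-0.2,"gripper":1},{"x":0.8,"y":-11,"z":10,"wx":0,"wy":0,"wz":-0.35,"gripper":1},{"x":1.2,"y":-16,"z":10,"wx":0,"wy":0,"wz":-0.5,"gripper":1},{"x":1.6,"y":-21,"z":10,"wx":0,"wy":0,"wz":-0.65,"gripper":1},{"x":2,"y":-26,"z":10,"wx":0,"wy":0,"wz":-0.8,"gripper":1},{"x":2.4,"y":-31,"z":10,"wx":0,"wy":0,"wz":-0.95,"gripper":1},{"x":2.9,"y":-36,"z":10,"wx":0,"wy":0,"wz":-1.1,"gripper":1},{"x":3.4,"y":-41,"z":10,"wx":0,"wy":0,"wz":-1.25,"gripper":1},{"x":4,"y":-46,"z":10,"wx":0,"wy":0,"wz":-1.4,"gripper":1},{"x":4.44,"y":-49.85,"z":10,"wx":0,"wy":0,"wz":-1.471,"gripper":1},{"x":4.44,"y":-49.85,"z":10,"wx":0,"wy":0,"wz":-1.471,"gripper":1},{"x":4.44,"y":-49.85,"z":10,"wx":0,"wy":0,"wz":-1.471,"gripper":1},{"x":4.44,"y":-49.85,"z":10,"wx":0,"wy":0,"wz":-1.471,"gripper":1}]'
python3 -c "
from h import *
print(state()['joint_positions'].round(2))
m=camera_model('wrist');np.save('w9.npy',m,allow_pickle=True)
a=camera('wrist')[:,:,::-1];cv2.imwrite('pics/w9.png',a)"
```

```text
time: 15.35
ee_pos: [0.4682, -0.2298, 0.0833]
tcp_rot: [-3.141, -0.002, 1.714]
contact_force: [-0.0, -0.4, -0.1]
opening: 0.0385
gripper_force: 60.6
[ 0.11  0.67  0.44  1.99 -0.5   0.59  1.04]
```

View pics/w9.png

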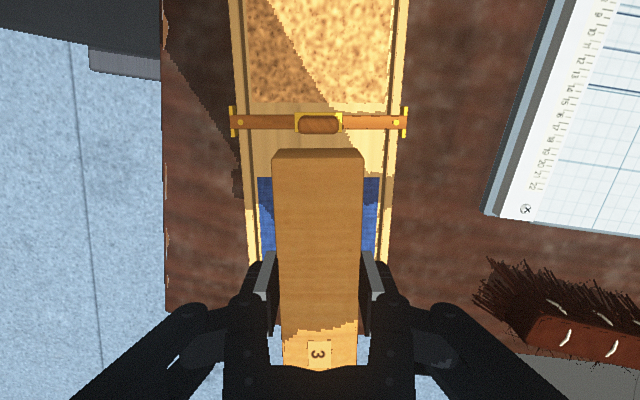

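Aligned: the block's centre column is about 318, and the bar's middle about 318.5 at row 122. I'll check the distance to the divider numerically.

Run:
```python
from h import *
m=np.load('w9.npy',allow_pickle=True).item()
u=np.array([-.1409,.990]);v=np.array([.99,.1409]);t=state()["ee_pos"];print(t)
for n,p,z in(("bar",(318.5,121.5),.025),("barL",(230,122),.025),("barR",(407.5,121.5),.025),("blockend top(z~.125)",(318,156),.1245),("blockend bottom",(318,149.5),.0995)):
    w=px(m,*p,z)[:2];print(n,w,"along",(w-t[:2])@u,"across",(w-t[:2])@v)
```

```text
[ 0.46834288 -0.22994431  0.08339246]
bar [ 0.4586 -0.1648] along 0.06586563862208063 across -0.0004666135917334568
barL [ 0.3965 -0.1741] along 0.06540852862208062 across -0.06325598359173346
barR [ 0.521  -0.1558] along 0.06598347862208064 across 0.06257748640826656
blockend top(z~.125) [ 0.4593 -0.1703] along 0.060322008622080626 across -0.0005485635917334801
blockend bottom [ 0.4594 -0.1719] along 0.058723918622080644 across -0.000675003591733489
```

```bash
python3 -m inch '[{"x":0,"y":-0.15,"z":-2,"wx":0,"wy":0,"wz":0,"gripper":1},{"x":0,"y":-0.15,"z":-5,"wx":0,"wy":0,"wz":0,"gripper":1},{"x":0,"y":-0.15,"z":-7.5,"wx":0,"wy":0,"wz":0,"gripper":1},{"x":0,"y":-0.15,"z":-8.6,"wx":0,"wy":0,"wz":0,"gripper":1},{"x":0,"y":-0.15,"z":-9.2,"wx":0,"wy":0,"wz":0,"gripper":1},{"x":0,"y":-0.15,"z":-9.2,"wx":0,"wy":0,"wz":0,"gripper":1},{"x":0,"y":-0.15,"z":-9.2,"wx":0,"wy":0,"wz":0,"gripper":1}]'
```

```text
time: 16.27
ee_pos: [0.4688, -0.2333, -0.0078]
tcp_rot: [3.141, 0.001, 1.712]
contact_force: [-0.1, 0.1, 0.4]
opening: 0.0387
gripper_force: 60.6
```

```bash
python3 -m inch '[{"x":0,"y":0.12,"z":0,"wx":0,"wy":0,"wz":0,"gripper":1},{"x":0,"y":0.12,"z":-0.15,"wx":0,"wy":0,"wz":0,"gripper":1},{"x":0,"y":0.12,"z":-0.2,"wx":0,"wy":0,"wz":0,"gripper":1},{"x":0,"y":0.12,"z":-0.2,"wx":0,"wy":0,"wz":0,"gripper":1}]'
```

```text
time: 16.77
ee_pos: [0.4686, -0.2318, -0.01]
tcp_rot: [3.141, -0.0, 1.712]
contact_force: [-0.1, 0.9, 4.2]
opening: 0.0382
gripper_force: 61.2
```

Block A is down (4 N). I'll release it, rise, and go round by the left to above block B.

```bash
python3 -m inch '[{"x":0,"y":0,"z":0,"wx":0,"wy":0,"wz":0,"gripper":0.3},{"x":0,"y":0,"z":0,"wx":0,"wy":0,"wz":0,"gripper":0.3},{"x":0,"y":0,"z":0,"wx":0,"wy":0,"wz":0,"gripper":0.3},{"x":0,"y":0,"z":4,"wx":0,"wy":0,"wz":0,"gripper":0.3},{"x":0,"y":0,"z":10,"wx":0,"wy":0,"wz":0,"gripper":0.3},{"x":0,"y":2,"z":16,"wx":0,"wy":0,"wz":0.1,"gripper":0.2},{"x":0,"y":8,"z":17,"wx":0,"wy":0,"wz":0.25,"gripper":0.2},{"x":0,"y":14,"z":17,"wx":0,"wy":0,"wz":0.4,"gripper":0.2},{"x":0,"y":20,"z":17,"wx":0,"wy":0,"wz":0.55,"gripper":0.2},{"x":0,"y":26,"z":17,"wx":0,"wy":0,"wz":0.7,"gripper":0.2},{"x":1,"y":32,"z":17,"wx":0,"wy":0,"wz":0.85,"gripper":0.2},{"x":4,"y":36.5,"z":17,"wx":0,"wy":0,"wz":1,"gripper":0.2},{"x":9,"y":36.5,"z":17,"wx":0,"wy":0,"wz":1.15,"gripper":0.2},{"x":14,"y":36.5,"z":17,"wx":0,"wy":0,"wz":1.3,"gripper":0.2},{"x":15.2,"y":36.5,"z":17,"wx":0,"wy":0,"wz":1.45,"gripper":0.2},{"x":15.2,"y":36.5,"z":17,"wx":0,"wy":0,"wz":1.45,"gripper":0.2},{"x":15.2,"y":36.5,"z":17,"wx":0,"wy":0,"wz":1.45,"gripper":0.2},{"x":15.2,"y":36.5,"z":17,"wx":0,"wy":0,"wz":1.45,"gripper":0.2}]'
python3 - <<'E'
from h import *
print(state()['joint_positions'].round(2),state()['ee_pos'])
m=camera_model('wrist');np.save('w10.npy',m,allow_pickle=True)
a=save('wrist','w10.png')[:,:,::-1]
def blobs(im,m):
    hsv=cv2.cvtColor(np.ascontiguousarray(im),cv2.COLOR_BGR2HSV)
    k=cv2.inRange(hsv,(8,90,110),(22,255,255))
    n,l,s,c=cv2.connectedComponentsWithStats(k)
    for i in range(1,n):
        if s[i,4]<250: continue
        cnt=max(cv2.findContours((l==i).astype(np.uint8),0,1)[0],key=cv2.contourArea)
        r=cv2.minAreaRect(cnt);b=cv2.boxPoints(r)
        print(s[i],b.round(1).tolist(),px(m,*r[0],.025)[:2],[px(m,*p,.025)[:2].tolist() for p in b])
blobs(a,m)
E
```

```text
time: 19.02
ee_pos: [0.6194, 0.1334, 0.1597]
tcp_rot: [-3.142, -0.001, -3.122]
contact_force: [0.6, 0.9, 0.1]
opening: 0.0683
gripper_force: 0.0
[-0.35  0.66  0.16  1.61 -0.12  0.88  1.44] [0.6193716  0.13337003 0.15965054]
[   0    0  114   70 5955] [[-0.0, 0.0], [113.0, 0.0], [113.0, 69.0], [0.0, 69.0]] [ 0.4916 -0.0956] [[0.4665, -0.1365], [0.4646, -0.0415], [0.5185, -0.052], [0.5204, -0.1532]]
[ 301  122   41  116 4455] [[301.0, 237.0], [301.0, 122.0], [341.0, 122.0], [341.0, 237.0]] [0.6175 0.1368] [[0.6816, 0.1168], [0.5616, 0.1167], [0.5609, 0.1545], [0.6808, 0.1596]]
[416 169  33  32 811] [[410.0, 186.0], [433.5, 162.5], [454.5, 183.5], [431.0, 207.0]] [0.6209 0.2495] [[0.6226, 0.2271], [0.5981, 0.2475], [0.6192, 0.2718], [0.6448, 0.2515]]
```

Block B's blob spans about rows 122–237, columns 301–341. I'll refine its edges.

Run:
```python
from h import *
def edges(f,mf,lo,hi,cc):
    m=np.load(mf,allow_pickle=True).item();im=cv2.imread(f);hsv=cv2.cvtColor(im,cv2.COLOR_BGR2HSV)
    k=cv2.inRange(hsv,(8,90,60),(22,255,255))
    L=[];Rr=[]
    for v in range(lo,hi,4):
        c=cc
        i=c
        while k[v,i-1]or k[v,i-2]:i-=1
        j=c
        while k[v,j+1]or k[v,j+2]:j+=1
        L.append(px(m,i-.5,v,.025)[:2]);Rr.append(px(m,j+.5,v,.025)[:2])
    for n,e in(("L",L),("R",Rr)):
        e=np.array(e);p=np.polyfit(e[:,0],e[:,1],1);print(n,p, "y at mid",np.polyval(p,e[:,0].mean()),e[:,0].mean())
edges('pics/w10.png','w10.npy',130,200,318)
edges('pics/w6.png','w6.npy',128,200,322)
```

```text
L [-0.25271043  0.24078164] y at mid 0.08839444444444439 0.6030111111111112
R [0.00926353 0.15365412] y at mid 0.15922777777777775 0.6016777777777778
L [-1.28975569  0.75121435] y at mid 0.2269000000000001 0.40652222222222223
R [0.07294401 0.25739981] y at mid 0.28693888888888885 0.40495555555555557
```

```bash
python3 -m inch '[{"x":0.05,"y":0.25,"z":-6,"wx":0,"wy":0,"wz":0,"gripper":0.2},{"x":0.05,"y":0.25,"z":-11,"wx":0,"wy":0,"wz":0,"gripper":0.2},{"x":0.05,"y":0.25,"z":-15,"wx":0,"wy":0,"wz":0,"gripper":0.2},{"x":0.05,"y":0.25,"z":-17,"wx":0,"wy":0,"wz":0,"gripper":0.2},{"x":0.05,"y":0.25,"z":-17.6,"wx":0,"wy":0,"wz":0,"gripper":0.2},{"x":0.05,"y":0.25,"z":-17.6,"wx":0,"wy":0,"wz":0,"gripper":0.2},{"x":0.05,"y":0.25,"z":-17.6,"wx":0,"wy":0,"wz":0,"gripper":0.2}]'
```

```text
time: 19.95
ee_pos: [0.6221, 0.1359, -0.0148]
tcp_rot: [3.141, 0.003, -3.122]
contact_force: [-0.1, 0.2, 0.0]
opening: 0.0686
gripper_force: 0.0
```

```bash
python3 -m inch '[{"x":-0.13,"y":0,"z":-0.2,"wx":0,"wy":0,"wz":0,"gripper":0.2},{"x":-0.13,"y":0,"z":-0.2,"wx":0,"wy":0,"wz":0,"gripper":0.2},{"x":-0.13,"y":0,"z":-0.2,"wx":0,"wy":0,"wz":0,"gripper":1},{"x":-0.13,"y":0,"z":-0.2,"wx":0,"wy":0,"wz":0,"gripper":1},{"x":-0.13,"y":0,"z":-0.2,"wx":0,"wy":0,"wz":0,"gripper":1},{"x":-0.13,"y":0,"z":-0.2,"wx":0,"wy":0,"wz":0,"gripper":1},{"x":-0.13,"y":0,"z":-0.2,"wx":0,"wy":0,"wz":0,"gripper":1},{"x":-0.13,"y":0,"z":-0.2,"wx":0,"wy":0,"wz":0,"gripper":1},{"x":-0.13,"y":0,"z":-0.2,"wx":0,"wy":0,"wz":0,"gripper":1}]'
python3 -c "
from h import *
print(state()['ee_pos'])
np.save('w11.npy',camera_model('wrist'),allow_pickle=True);a=save('wrist','w11.png')"
```

```text
time: 21.08
ee_pos: [0.6199, 0.1357, -0.0181]
tcp_rot: [3.141, 0.001, -3.121]
contact_force: [-1.0, 0.7, 5.6]
opening: 0.0385
gripper_force: 62.0
[ 0.61992793  0.13569032 -0.01807845]
```

```bash
python3 - <<'E'
import cv2,numpy as np
for f,dy,dx in(('pics/w8.png',50,160),('pics/w11.png',0,0)):
    im=cv2.imread(f);p=im[:,300-dx:336-dx].astype(float).mean(1)[:,2]
    for v in range(136-dy,170-dy,2):print(v+dy,p[v].round(),end='; ')
    r=im[230-dy,:,2].astype(int);print('\ncols',[c+dx for c in range(240-dx,400-dx,4) if abs(r[c+4]-r[c])>40])
E
python3 -m inch '[{"x":0,"y":0,"z":3,"wx":0,"wy":0,"wz":0,"gripper":1},{"x":0,"y":0,"z":8,"wx":0,"wy":0,"wz":0,"gripper":1},{"x":0,"y":0,"z":13.5,"wx":0,"wy":0,"wz":0,"gripper":1},{"x":-5,"y":0,"z":13.5,"wx":0,"wy":0,"wz":0,"gripper":1},{"x":-10,"y":0,"z":13.5,"wx":0,"wy":0,"wz":-0.1,"gripper":1},{"x":-14,"y":-4,"z":13.5,"wx":0,"wy":0,"wz":-0.25,"gripper":1},{"x":-15,"y":-9,"z":13.5,"wx":0,"wy":0,"wz":-0.4,"gripper":1},{"x":-15.1,"y":-14,"z":13.5,"wx":0,"wy":0,"wz":-0.55,"gripper":1},{"x":-15.1,"y":-19,"z":13.5,"wx":0,"wy":0,"wz":-0.7,"gripper":1},{"x":-15.1,"y":-24,"z":13.5,"wx":0,"wy":0,"wz":-0.85,"gripper":1},{"x":-15.1,"y":-29,"z":13.5,"wx":0,"wy":0,"wz":-1,"gripper":1},{"x":-15.1,"y":-33,"z":13.5,"wx":0,"wy":0,"wz":-1.15,"gripper":1},{"x":-15.1,"y":-36.7,"z":13.5,"wx":0,"wy":0,"wz":-1.3,"gripper":1},{"x":-15.1,"y":-36.7,"z":13.5,"wx":0,"wy":0,"wz":-1.449,"gripper":1},{"x":-15.1,"y":-36.7,"z":13.5,"wx":0,"wy":0,"wz":-1.449,"gripper":1},{"x":-15.1,"y":-36.7,"z":13.5,"wx":0,"wy":0,"wz":-1.449,"gripper":1},{"x":-15.1,"y":-36.7,"z":13.5,"wx":0,"wy":0,"wz":-1.449,"gripper":1}]'
python3 -c "
from h import *
print(state()['ee_pos'],state()['joint_velocities'].round(3))
np.save('w12.npy',camera_model('wrist'),allow_pickle=True);a=save('wrist','w12.png')"
```

```text
136 52.0; 138 51.0; 140 52.0; 142 53.0; 144 53.0; 146 53.0; 148 80.0; 150 90.0; 152 94.0; 154 99.0; 156 102.0; 158 140.0; 160 154.0; 162 157.0; 164 158.0; 166 156.0; 168 157.0; 
cols [272, 360]
136 70.0; 138 70.0; 140 70.0; 142 70.0; 144 71.0; 146 72.0; 148 71.0; 150 71.0; 152 104.0; 154 107.0; 156 115.0; 158 118.0; 160 126.0; 162 145.0; 164 191.0; 166 191.0; 168 195.0; 
cols [248, 252, 272, 360]
time: 23.25
ee_pos: [0.4686, -0.2306, 0.1165]
tcp_rot: [3.142, -0.001, 1.715]
contact_force: [-1.1, 0.3, -0.6]
opening: 0.0385
gripper_force: 61.4
[ 0.46862686 -0.23063409  0.11645719] [ 0.    -0.001  0.004 -0.002 -0.002  0.001 -0.006]
```

```bash
python3 -m inch '[{"x":-0.05,"y":0.15,"z":-3,"wx":0,"wy":0,"wz":0,"gripper":1},{"x":-0.05,"y":0.15,"z":-6,"wx":0,"wy":0,"wz":0,"gripper":1},{"x":-0.05,"y":0.15,"z":-8.5,"wx":0,"wy":0,"wz":0,"gripper":1},{"x":-0.05,"y":0.15,"z":-9.6,"wx":0,"wy":0,"wz":0,"gripper":1},{"x":-0.05,"y":0.15,"z":-10.1,"wx":0,"wy":0,"wz":0,"gripper":1},{"x":-0.05,"y":0.15,"z":-10.3,"wx":0,"wy":0,"wz":0,"gripper":1},{"x":-0.05,"y":0.15,"z":-10.4,"wx":0,"wy":0,"wz":0,"gripper":1},{"x":-0.05,"y":0.15,"z":-10.4,"wx":0,"wy":0,"wz":0,"gripper":1},{"x":-0.05,"y":0.15,"z":-10.4,"wx":0,"wy":0,"wz":0,"gripper":1}]'
```

```text
time: 24.42
ee_pos: [0.4682, -0.2299, 0.0129]
tcp_rot: [3.141, 0.0, 1.713]
contact_force: [-0.3, -0.3, 0.8]
opening: 0.0382
gripper_force: 61.6
```

```bash
python3 -m inch '[{"x":0,"y":0,"z":-0.1,"wx":0,"wy":0,"wz":0,"gripper":1},{"x":0,"y":0,"z":-0.1,"wx":0,"wy":0,"wz":0,"gripper":1}]'
```

```text
time: 24.68
ee_pos: [0.4683, -0.2299, 0.0129]
tcp_rot: [3.14, -0.0, 1.713]
contact_force: [-2.1, 2.8, 12.5]
opening: 0.0386
gripper_force: 62.9
```

Stacked contact. I'll relax, release, rise straight up and look.

```bash
python3 -m inch '[{"x":0,"y":0,"z":0.1,"wx":0,"wy":0,"wz":0,"gripper":1},{"x":0,"y":0,"z":0.1,"wx":0,"wy":0,"wz":0,"gripper":0.3},{"x":0,"y":0,"z":0.1,"wx":0,"wy":0,"wz":0,"gripper":0.3},{"x":0,"y":0,"z":0.1,"wx":0,"wy":0,"wz":0,"gripper":0.3},{"x":0,"y":0,"z":0.1,"wx":0,"wy":0,"wz":0,"gripper":0.3},{"x":0,"y":0,"z":4,"wx":0,"wy":0,"wz":0,"gripper":0.3},{"x":0,"y":0,"z":10,"wx":0,"wy":0,"wz":0,"gripper":0.3},{"x":0,"y":0,"z":16,"wx":0,"wy":0,"wz":0,"gripper":0.3},{"x":0,"y":0,"z":16,"wx":0,"wy":0,"wz":0,"gripper":0.3},{"x":0,"y":0,"z":16,"wx":0,"wy":0,"wz":0,"gripper":0.3},{"x":0,"y":0,"z":16,"wx":0,"wy":0,"wz":0,"gripper":0.3}]'
python3 -c "
from h import *
print(state()['ee_pos'])
np.save('w13.npy',camera_model('wrist'),allow_pickle=True);a=save('wrist','w13.png')[:,:,::-1]
b=camera('scene')[:,:,::-1][150:260,340:480]
cv2.imwrite('pics/c13.png',np.hstack([cv2.resize(a[60:300,200:440],(400,400),interpolation=cv2.INTER_CUBIC),cv2.resize(b,(400,400),interpolation=cv2.INTER_CUBIC)]))"
```

```text
time: 26.05
ee_pos: [0.467, -0.2292, 0.1701]
tcp_rot: [-3.139, -0.002, 1.713]
contact_force: [0.2, 1.2, 0.3]
opening: 0.0599
gripper_force: 0.0
[ 0.46703847 -0.22916575  0.17014183]
```

View pics/c13.png

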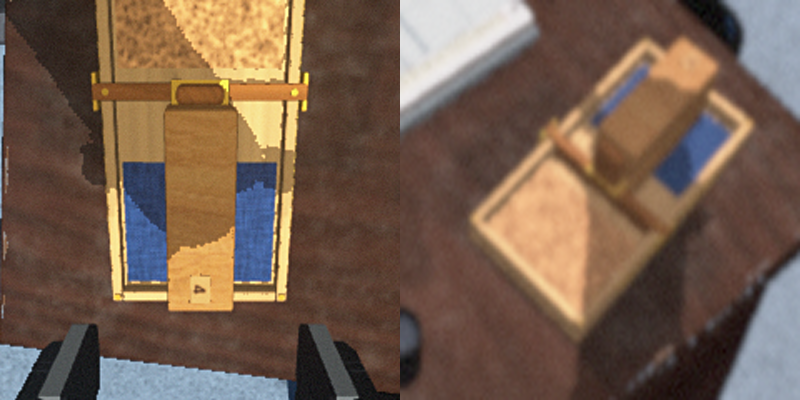

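The stack looks square and upright (left half: top block columns 165–237, rows 107–311). I'll check it in tray coordinates.

Run:
```python
from h import *
m=np.load('w13.npy',allow_pickle=True).item()
c=np.array([.4608,-.1815]);u=np.array([-.1409,.990]);v=np.array([.99,.1409])
for n,p,z in(("near end L",(166,111),.056),("near R",(237,111),.056),("far L",(169,311),.056),("far R",(233,309),.056),("bar",(200,92),.025),("cornL",(115,299),.02),("cornR",(285,298),.02),("tab top ctr",(201,93),.054)):
    w=px(m,200+p[0]*.6-.2,60+p[1]*.6-.2,z)[:2];print(n,w,"along",((w-c)@u*1e3).round(1),"across",((w-c)@v*1e3).round(1))
```

```text
near end L [ 0.4417 -0.1754] along 8.7 across -18.0
near R [ 0.4791 -0.1701] along 8.7 across 19.7
far L [ 0.4579 -0.2928] along -109.8 across -18.6
far R [ 0.4961 -0.2859] along -108.3 across 20.2
bar [ 0.4585 -0.1651] along 16.6 across 0.0
cornL [ 0.4209 -0.3077] along -119.3 across -57.3
cornR [ 0.5347 -0.2906] along -118.4 across 57.8
tab top ctr [ 0.4588 -0.1637] along 17.9 across 0.5
```

The top block spans −109…+9 mm along the tray and ±19 mm across. The lower block's centre is at −51 mm and the bay is −115…+13, so the stack is square. Next is the near spool.

```bash
python3 -m inch '[{"x":-3.1,"y":39,"z":0,"wx":0,"wy":0,"wz":0,"gripper":0.3},{"x":-3.1,"y":39,"z":0,"wx":0,"wy":0,"wz":0,"gripper":0.3},{"x":-3.1,"y":39,"z":0,"wx":0,"wy":0,"wz":0,"gripper":0.3},{"x":-3.1,"y":39,"z":0,"wx":0,"wy":0,"wz":0,"gripper":0.3},{"x":-3.1,"y":39,"z":0,"wx":0,"wy":0,"wz":0,"gripper":0.3},{"x":-3.1,"y":39,"z":0,"wx":0,"wy":0,"wz":0,"gripper":0.3},{"x":-3.1,"y":39,"z":0,"wx":0,"wy":0,"wz":0,"gripper":0.3},{"x":-3.1,"y":39,"z":0,"wx":0,"wy":0,"wz":0,"gripper":0.3},{"x":-3.1,"y":39,"z":0,"wx":0,"wy":0,"wz":0,"gripper":0.3},{"x":-3.1,"y":39,"z":0,"wx":0,"wy":0,"wz":0,"gripper":0.3},{"x":-3.1,"y":39,"z":0,"wx":0,"wy":0,"wz":0,"gripper":0.3}]'
cat >> h.py <<'E'
def discs(f,m,z,lo=300):
    im=cv2.imread(f);hsv=cv2.cvtColor(im,cv2.COLOR_BGR2HSV);k=cv2.inRange(hsv,(8,90,110),(22,255,255))
    n,l,s,c=cv2.connectedComponentsWithStats(k)
    for i in range(1,n):
        if lo<s[i,4]<6000:
            cnt=max(cv2.findContours((l==i).astype(np.uint8),0,1)[0],key=cv2.contourArea)
            (u,v),r=cv2.minEnclosingCircle(cnt);print(s[i],(round(u,1),round(v,1)),"r",round(r,1),px(m,u,v,z),"diam mm",round(np.linalg.norm(px(m,u-r,v,z)-px(m,u+r,v,z))*1e3,1))
E
python3 -c "
from h import *
print(state()['ee_pos'],state()['joint_positions'].round(2))
m=camera_model('wrist');np.save('w14.npy',m,allow_pickle=True);a=save('wrist','w14.png')
discs('pics/w14.png',m,.04)
m=np.load('w10.npy',allow_pickle=True).item();discs('pics/w10.png',m,.04)
"
```

```text
time: 27.52
ee_pos: [0.4373, 0.1589, 0.1716]
tcp_rot: [3.141, 0.0, 1.71]
contact_force: [0.1, 0.0, 1.1]
opening: 0.06
gripper_force: 0.0
[0.4372978  0.15892791 0.17162803] [-0.86  0.49  0.64  2.06 -0.43  0.73  0.2 ]
[240  52  55  41 532] (267.0, 71.5) r 30.2 [0.3773 0.2542 0.04  ] diam mm 53.8
[ 389  103  121   59 1569] (449.0, 132.0) r 66.2 [0.5524 0.2252 0.04  ] diam mm 125.3
[503 103  36  35 924] (520.5, 120.5) r 18.7 [0.6158 0.2448 0.04  ] diam mm 35.0
[ 306  157   62   44 1163] (336.8, 176.7) r 31.6 [0.4541 0.1674 0.04  ] diam mm 62.7
[ 374  160  101   38 1419] (424.0, 179.0) r 50.6 [0.5404 0.1771 0.04  ] diam mm 100.8
[225 238  62  20 526] (255.2, 247.5) r 30.8 [0.3797 0.0778 0.04  ] diam mm 66.2
[517 264  67  14 367] (550.0, 268.5) r 33.0 [0.7029 0.0972 0.04  ] diam mm 72.7
[ 250  275  122   54 2574] (310.5, 321.5) r 60.7 [ 0.4512 -0.0101  0.04  ] diam mm 142.5
[ 254  331   92   45 2627] (300.5, 353.5) r 48.5 [ 0.4454 -0.0592  0.04  ] diam mm 118.9
[   0    0  114   70 5955] (52.2, 34.5) r 62.5 [ 0.4938 -0.0879  0.04  ] diam mm 103.1
[ 301  122   41  116 4455] (320.5, 179.5) r 59.8 [0.6134 0.1361 0.04  ] diam mm 114.3
[416 169  33  32 811] (432.1, 184.5) r 16.8 [0.6164 0.2435 0.04  ] diam mm 32.4
```

```bash
python3 -c "
from h import *
m=np.load('w14.npy',allow_pickle=True).item();im=cv2.imread('pics/w14.png')
g=cv2.cvtColor(im,cv2.COLOR_BGR2GRAY)[130:240,270:390]
c=cv2.HoughCircles(g,cv2.HOUGH_GRADIENT,1,10,param1=80,param2=12,minRadius=14,maxRadius=22)[0][:4]
for u,v,r in c:
  u+=270;v+=130;print(u,v,r,px(m,u,v,.04),px(m,u,v,0)[:2])
cv2.imwrite('pics/w14c.png',cv2.resize(im[110:270,240:440],(800,600),interpolation=cv2.INTER_CUBIC))
"
```

```text
319.5 176.5 16.6 [0.4371 0.1652 0.04  ] [0.4387 0.1549]
```

View pics/w14c.png

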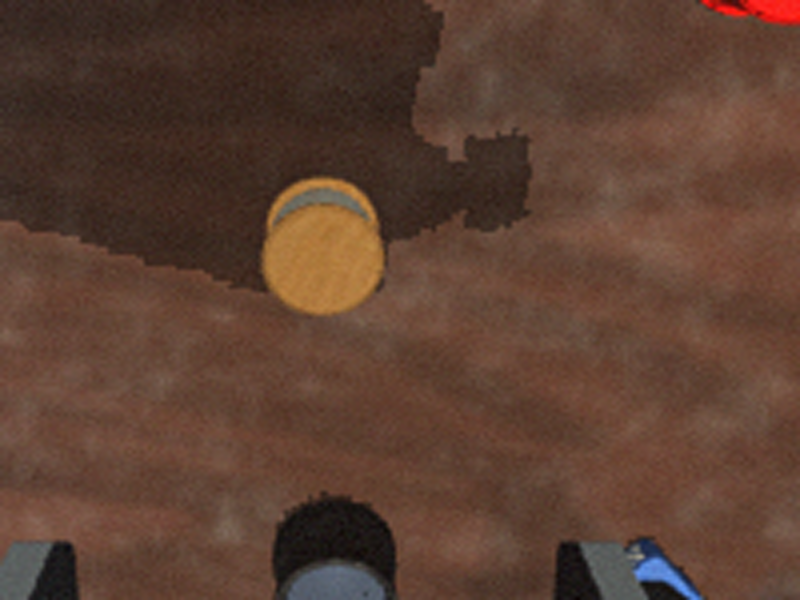

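Spool top centre is at (320.8,178.8), which gives (0.438, 0.1635). I'll descend and grasp.

```bash
python3 -m inch '[{"x":0.05,"y":0.45,"z":-5,"wx":0,"wy":0,"wz":0,"gripper":0.3},{"x":0.05,"y":0.45,"z":-10,"wx":0,"wy":0,"wz":0,"gripper":0.3},{"x":0.05,"y":0.45,"z":-14,"wx":0,"wy":0,"wz":0,"gripper":0.3},{"x":0.05,"y":0.45,"z":-17,"wx":0,"wy":0,"wz":0,"gripper":0.3},{"x":0.05,"y":0.45,"z":-18.6,"wx":0,"wy":0,"wz":0,"gripper":0.3},{"x":0.05,"y":0.45,"z":-18.6,"wx":0,"wy":0,"wz":0,"gripper":0.3},{"x":0.05,"y":0.45,"z":-18.6,"wx":0,"wy":0,"wz":0,"gripper":0.3},{"x":0.05,"y":0.45,"z":-18.6,"wx":0,"wy":0,"wz":0,"gripper":0.3}]'
python3 -m inch '[{"x":0,"y":0,"z":0,"wx":0,"wy":0,"wz":0,"gripper":1},{"x":0,"y":0,"z":0,"wx":0,"wy":0,"wz":0,"gripper":1},{"x":0,"y":0,"z":0,"wx":0,"wy":0,"wz":0,"gripper":1},{"x":0,"y":0,"z":0,"wx":0,"wy":0,"wz":0,"gripper":1},{"x":0,"y":0,"z":0,"wx":0,"wy":0,"wz":0,"gripper":1},{"x":0,"y":0,"z":0,"wx":0,"wy":0,"wz":0,"gripper":1}]'
```

```text
time: 28.58
ee_pos: [0.4382, 0.1649, -0.0137]
tcp_rot: [3.14, -0.0, 1.713]
contact_force: [0.9, -0.5, -0.4]
opening: 0.0598
gripper_force: 0.0
time: 29.32
ee_pos: [0.4377, 0.1649, -0.0138]
tcp_rot: [3.141, -0.001, 1.713]
contact_force: [-0.2, 0.1, 7.6]
opening: 0.0253
gripper_force: 58.3
```

Held, but the opening (25 mm) is smaller than the spool's diameter. I'll check where the spool sits in the fingers.

```bash
python3 -c "
from h import *
s=state();m=camera_model('wrist');save('wrist','w15.png');im=cv2.imread('pics/w15.png')
hsv=cv2.cvtColor(im,cv2.COLOR_BGR2HSV);k=cv2.inRange(hsv,(8,110,90),(22,255,255))[180:360,230:410]
for v in range(0,180,6):print(v+180,''.join('#' if x else '.' for x in k[v,::3]))
from scipy.spatial.transform import Rotation as R
A=R.from_euler('xyz',m['attitude']).as_matrix();K=m['camera_matrix']
def pr(p):
  c=K@(A.T@(np.array(p)-m['origin']));return (c[:2]/c[2]).round(1)
t=s['ee_pos'];print(t)
for p in((t[0],t[1],.04),(.4378,.1635,.04)):print(pr(p))
print(pr((t[0],t[1]+.0155,.04)),pr((t[0],t[1]-.0155,.04)),pr((t[0]+.0155,t[1],.04)),pr((t[0]-.0155,t[1],.04)))
"
```

```text
180 ##..#.#########.####.#.#####........#...#...................
186 ##.#.#####..#.####..#..........#............................
192 ....###.##...#...#......#.#....#....#.......................
198 .......#####..#....##....#.#................................
204 #....#........#.#.#..#..#..#...............................#
210 #####..#####.####.########.##.####.####..#.#.#...#..........
216 ###.##########..##############.#####.#.#.###..........#.....
222 #########.########################.##.##.....#..............
228 ..#.###..########.###...##..#...##.#.###........##..........
234 #####.#.#####.#.##..#...#..######..#.##.............#....#..
240 #.#####.########.######.############.#......................
246 ####.##.###.#..###########........####..................##..
252 ###########.##.##.....#..............#.....###..............
258 ###..##..#####.#............................................
264 ..##......#......................................#..###.....
270 #######.###...............#######................#...#####..
276 ##########............################............#.....
[... 271 characters left out ...]
..................####################..................#.
312 .....................###################....................
318 .....................##################.....................
324 .....................##.################....................
330 ....................#####......#########....................
336 ..................#.######################..................
342 ....................##############.#######..................
348 ..................####################.###..................
354 ..................########################..................
[ 0.43770396  0.16486978 -0.01376956]
[319.1 297.6]
[318.9 300.3]
[324.3 267. ] [314.3 326.2] [353.9 301.8] [283.9 293.4]
```

The spool is centred in the fingers (disc at columns 290–350, rows 270–328; predicted centre (319,298)). I'll carry it to the far part of the cork bay.

```bash
python3 -m inch '[{"x":0,"y":0,"z":3,"wx":0,"wy":0,"wz":0,"gripper":1},{"x":0,"y":0,"z":7,"wx":0,"wy":0,"wz":0,"gripper":1},{"x":0,"y":0,"z":10,"wx":0,"wy":0,"wz":0,"gripper":1},{"x":0.2,"y":-5,"z":10,"wx":0,"wy":0,"wz":0,"gripper":1},{"x":0.4,"y":-10,"z":10,"wx":0,"wy":0,"wz":0,"gripper":1},{"x":0.6,"y":-15,"z":10,"wx":0,"wy":0,"wz":0,"gripper":1},{"x":0.8,"y":-20,"z":10,"wx":0,"wy":0,"wz":0,"gripper":1},{"x":1.0,"y":-24,"z":10,"wx":0,"wy":0,"wz":0,"gripper":1},{"x":1.04,"y":-25.7,"z":10,"wx":0,"wy":0,"wz":0,"gripper":1},{"x":1.04,"y":-25.7,"z":10,"wx":0,"wy":0,"wz":0,"gripper":1},{"x":1.04,"y":-25.7,"z":10,"wx":0,"wy":0,"wz":0,"gripper":1},{"x":1.04,"y":-25.7,"z":6,"wx":0,"wy":0,"wz":0,"gripper":1},{"x":1.04,"y":-25.7,"z":3,"wx":0,"wy":0,"wz":0,"gripper":1},{"x":1.04,"y":-25.7,"z":1.5,"wx":0,"wy":0,"wz":0,"gripper":1},{"x":1.04,"y":-25.7,"z":0.9,"wx":0,"wy":0,"wz":0,"gripper":1},{"x":1.04,"y":-25.7,"z":0.7,"wx":0,"wy":0,"wz":0,"gripper":1},{"x":1.04,"y":-25.7,"z":0.7,"wx":0,"wy":0,"wz":0,"gripper":1}]'
```

```text
time: 31.5
ee_pos: [0.4483, -0.0921, -0.0071]
tcp_rot: [3.141, 0.0, 1.713]
contact_force: [0.1, 0.6, -0.2]
opening: 0.0252
gripper_force: 58.9
```

Position is right. Lower the last millimetre.

```bash
python3 -m inch '[{"x":0,"y":0,"z":-0.1,"wx":0,"wy":0,"wz":0,"gripper":1},{"x":0,"y":0,"z":-0.15,"wx":0,"wy":0,"wz":0,"gripper":1},{"x":0,"y":0,"z":-0.15,"wx":0,"wy":0,"wz":0,"gripper":1}]'
```

```text
time: 31.88
ee_pos: [0.4488, -0.0923, -0.0078]
tcp_rot: [3.139, 0.0, 1.713]
contact_force: [-1.2, 0.9, 9.9]
opening: 0.0255
gripper_force: 59.6
```

```bash
python3 -m inch '[{"x":0,"y":0,"z":0.1,"wx":0,"wy":0,"wz":0,"gripper":1},{"x":0,"y":0,"z":0.1,"wx":0,"wy":0,"wz":0,"gripper":0.35},{"x":0,"y":0,"z":0.1,"wx":0,"wy":0,"wz":0,"gripper":0.35},{"x":0,"y":0,"z":0.1,"wx":0,"wy":0,"wz":0,"gripper":0.35},{"x":0,"y":0,"z":0.1,"wx":0,"wy":0,"wz":0,"gripper":0.35},{"x":0,"y":0,"z":4,"wx":0,"wy":0,"wz":0,"gripper":0.35},{"x":0,"y":0,"z":10,"wx":0,"wy":0,"wz":0,"gripper":0.35},{"x":0,"y":2,"z":15,"wx":0,"wy":0,"wz":0,"gripper":0.35},{"x":0,"y":8,"z":17,"wx":0,"wy":0,"wz":0,"gripper":0.35},{"x":0,"y":14,"z":17,"wx":0,"wy":0,"wz":0,"gripper":0.35},{"x":2,"y":20,"z":17,"wx":0,"wy":0,"wz":0,"gripper":0.35},{"x":5,"y":26,"z":17,"wx":0,"wy":0,"wz":0,"gripper":0.35},{"x":10,"y":31,"z":17,"wx":0,"wy":0,"wz":0,"gripper":0.35},{"x":14.5,"y":33.6,"z":17,"wx":0,"wy":0,"wz":0,"gripper":0.35},{"x":16.7,"y":33.6,"z":17,"wx":0,"wy":0,"wz":0,"gripper":0.35},{"x":16.7,"y":33.6,"z":17,"wx":0,"wy":0,"wz":0,"gripper":0.35},{"x":16.7,"y":33.6,"z":17,"wx":0,"wy":0,"wz":0,"gripper":0.35},{"x":16.7,"y":33.6,"z":17,"wx":0,"wy":0,"wz":0,"gripper":0.35}]'
python3 -c "
from h import *
print(state()['ee_pos'],state()['joint_positions'].round(2))
m=camera_model('wrist');save('wrist','w16.png');im=cv2.imread('pics/w16.png')
hsv=cv2.cvtColor(im,cv2.COLOR_BGR2HSV);k=cv2.inRange(hsv,(8,110,110),(22,255,255))[120:250,250:400]
for v in range(0,130,5):print(v+120,''.join('#' if x else '.' for x in k[v,::2]))
g=cv2.cvtColor(im,cv2.COLOR_BGR2GRAY)[130:240,250:400]
for u,v,r in cv2.HoughCircles(g,cv2.HOUGH_GRADIENT,1,10,param1=80,param2=12,minRadius=13,maxRadius=22)[0][:3]:
  u+=250;v+=130;print(u,v,r,px(m,u,v,.04),px(m,u,v,0)[:2])
t=camera('top');cv2.imwrite('pics/top16.png',t[:,:,::-1]);mt=camera_model('top')
discs('pics/top16.png',mt,.046,60)
"
```

```text
time: 34.12
ee_pos: [0.6138, 0.2434, 0.1612]
tcp_rot: [-3.141, -0.001, 1.712]
contact_force: [0.6, -0.6, -0.2]
opening: 0.0557
gripper_force: 0.0
[0.61375058 0.24342193 0.16115722] [-0.78  0.78  0.66  1.54 -0.53  1.01  0.17]
120 ...........................................................................
125 ...........................................................................
130 ...........................................................................
135 ...........................................................................
140 ...........................................................................
145 ...........................................................................
150 ...........................................................................
155 ...........................................................................
160 .......................................................................#...
165 ................................###....###.................................
170 ..............................#...######..#............................
[... 1020 characters left out ...]
........................
240 ...........................................................................
245 ...........................................................................
323.5 183.5 14.5 [0.6179 0.2461 0.04  ] [0.6201 0.2349]
397.5 143.5 15.8 [0.68   0.2938 0.04  ] [0.6907 0.2891]
[208   0  23  39 590] (218.9, 17.5) r 20.7 [1.0196 0.2611 0.046 ] diam mm 103.0
[230   0  18  38 581] (238.3, 18.1) r 19.9 [1.0179 0.2129 0.046 ] diam mm 99.3
[217 171  12  11 106] (222.3, 176.2) r 5.8 [0.6159 0.2399 0.046 ] diam mm 27.4
[ 348  210  111   65 4143] (403.0, 242.0) r 57.6 [ 0.4598 -0.1778  0.046 ] diam mm 263.4
[ 39 266  50   9 238] (63.5, 270.0) r 24.8 [0.402 0.591 0.046] diam mm 111.8
```

Far spool at (323.5,183.5), i.e. (0.618, 0.246). Descend.

```bash
python3 -m inch '[{"x":0.35,"y":0.25,"z":-5,"wx":0,"wy":0,"wz":0,"gripper":0.3},{"x":0.35,"y":0.25,"z":-10,"wx":0,"wy":0,"wz":0,"gripper":0.3},{"x":0.35,"y":0.25,"z":-14,"wx":0,"wy":0,"wz":0,"gripper":0.3},{"x":0.35,"y":0.25,"z":-16.5,"wx":0,"wy":0,"wz":0,"gripper":0.3},{"x":0.35,"y":0.25,"z":-17.5,"wx":0,"wy":0,"wz":0,"gripper":0.3},{"x":0.35,"y":0.25,"z":-17.5,"wx":0,"wy":0,"wz":0,"gripper":0.3},{"x":0.35,"y":0.25,"z":-17.5,"wx":0,"wy":0,"wz":0,"gripper":0.3}]'
python3 -m inch '[{"x":0,"y":0,"z":0,"wx":0,"wy":0,"wz":0,"gripper":1},{"x":0,"y":0,"z":0,"wx":0,"wy":0,"wz":0,"gripper":1},{"x":0,"y":0,"z":0,"wx":0,"wy":0,"wz":0,"gripper":1},{"x":0,"y":0,"z":0,"wx":0,"wy":0,"wz":0,"gripper":1},{"x":0,"y":0,"z":0,"wx":0,"wy":0,"wz":0,"gripper":1},{"x":0,"y":0,"z":0,"wx":0,"wy":0,"wz":0,"gripper":1}]'
```

```text
time: 35.1
ee_pos: [0.6195, 0.2464, -0.0125]
tcp_rot: [3.139, -0.0, 1.713]
contact_force: [0.1, -0.4, 0.1]
opening: 0.0597
gripper_force: 0.0
time: 35.85
ee_pos: [0.619, 0.2464, -0.0128]
tcp_rot: [3.14, -0.001, 1.713]
contact_force: [-1.4, -0.2, 5.6]
opening: 0.0262
gripper_force: 58.5
```

```bash
python3 -m inch '[{"x":0,"y":0,"z":3,"wx":0,"wy":0,"wz":0,"gripper":1},{"x":0,"y":0,"z":8,"wx":0,"wy":0,"wz":0,"gripper":1},{"x":-3,"y":0,"z":12,"wx":0,"wy":0,"wz":0,"gripper":1},{"x":-7,"y":-3,"z":12,"wx":0,"wy":0,"wz":0,"gripper":1},{"x":-11,"y":-6,"z":12,"wx":0,"wy":0,"wz":0,"gripper":1},{"x":-14.5,"y":-9.5,"z":12,"wx":0,"wy":0,"wz":0,"gripper":1},{"x":-16,"y":-14,"z":12,"wx":0,"wy":0,"wz":0,"gripper":1},{"x":-16.4,"y":-19,"z":12,"wx":0,"wy":0,"wz":0,"gripper":1},{"x":-16.4,"y":-24,"z":12,"wx":0,"wy":0,"wz":0,"gripper":1},{"x":-16.4,"y":-29,"z":12,"wx":0,"wy":0,"wz":0,"gripper":1},{"x":-16.4,"y":-34,"z":12,"wx":0,"wy":0,"wz":0,"gripper":1},{"x":-16.4,"y":-38.2,"z":12,"wx":0,"wy":0,"wz":0,"gripper":1},{"x":-16.4,"y":-38.2,"z":12,"wx":0,"wy":0,"wz":0,"gripper":1},{"x":-16.4,"y":-38.2,"z":12,"wx":0,"wy":0,"wz":0,"gripper":1},{"x":-16.4,"y":-38.2,"z":8,"wx":0,"wy":0,"wz":0,"gripper":1},{"x":-16.4,"y":-38.2,"z":4,"wx":0,"wy":0,"wz":0,"gripper":1},{"x":-16.4,"y":-38.2,"z":1.7,"wx":0,"wy":0,"wz":0,"gripper":1},{"x":-16.4,"y":-38.2,"z":0.9,"wx":0,"wy":0,"wz":0,"gripper":1},{"x":-16.4,"y":-38.2,"z":0.7,"wx":0,"wy":0,"wz":0,"gripper":1},{"x":-16.4,"y":-38.2,"z":0.7,"wx":0,"wy":0,"wz":0,"gripper":1}]'
python3 -m inch '[{"x":0,"y":0,"z":-0.1,"wx":0,"wy":0,"wz":0,"gripper":1},{"x":0,"y":0,"z":-0.1,"wx":0,"wy":0,"wz":0,"gripper":1}]'
```

```text
time: 38.35
ee_pos: [0.455, -0.1356, -0.0062]
tcp_rot: [3.14, 0.0, 1.714]
contact_force: [-0.4, -1.2, -0.2]
opening: 0.0258
gripper_force: 59.0
time: 38.6
ee_pos: [0.4553, -0.1361, -0.0069]
tcp_rot: [3.139, 0.001, 1.713]
contact_force: [-1.2, 0.6, 7.4]
opening: 0.0261
gripper_force: 59.4
```

Release, rise, move clear to the left, and check numerically with the top camera and a wrist picture.

```bash
python3 -m inch '[{"x":0,"y":0,"z":0.1,"wx":0,"wy":0,"wz":0,"gripper":1},{"x":0,"y":0,"z":0.1,"wx":0,"wy":0,"wz":0,"gripper":0.35},{"x":0,"y":0,"z":0.1,"wx":0,"wy":0,"wz":0,"gripper":0.35},{"x":0,"y":0,"z":0.1,"wx":0,"wy":0,"wz":0,"gripper":0.35},{"x":0,"y":0,"z":0.1,"wx":0,"wy":0,"wz":0,"gripper":0.35},{"x":0,"y":0,"z":4,"wx":0,"wy":0,"wz":0,"gripper":0.35},{"x":0,"y":0,"z":10,"wx":0,"wy":0,"wz":0,"gripper":0.35},{"x":0,"y":0,"z":18,"wx":0,"wy":0,"wz":0,"gripper":0.35},{"x":0,"y":0,"z":20,"wx":0,"wy":0,"wz":0,"gripper":0.35},{"x":0,"y":0,"z":20,"wx":0,"wy":0,"wz":0,"gripper":0.35},{"x":0,"y":0,"z":20,"wx":0,"wy":0,"wz":0,"gripper":0.35}]'
python3 -c "
from h import *
m=camera_model('wrist');save('wrist','w17.png');np.save('w17.npy',m,allow_pickle=True)
im=cv2.imread('pics/w17.png');g=cv2.cvtColor(im,cv2.COLOR_BGR2GRAY)
c=np.array([.4608,-.1815]);u0=np.array([-.1409,.990]);v0=np.array([.99,.1409])
for u,v,r in cv2.HoughCircles(g[60:260,230:420],cv2.HOUGH_GRADIENT,1,15,param1=80,param2=14,minRadius=11,maxRadius=20)[0][:6]:
  u+=230;v+=60;w=px(m,u,v,.046)[:2]-c;print(u,v,r,'along',w@u0*1e3,'across',w@v0*1e3)
"
python3 -m inch '[{"x":-3,"y":10,"z":0,"wx":0,"wy":0,"wz":0,"gripper":0.35},{"x":-5,"y":20,"z":0,"wx":0,"wy":0,"wz":0,"gripper":0.35},{"x":-7,"y":35,"z":0,"wx":0,"wy":0,"wz":0,"gripper":0.35},{"x":-9,"y":50,"z":0,"wx":0,"wy":0,"wz":0,"gripper":0.35},{"x":-9,"y":50,"z":0,"wx":0,"wy":0,"wz":0,"gripper":0.35},{"x":-9,"y":50,"z":0,"wx":0,"wy":0,"wz":0,"gripper":0.35},{"x":-9,"y":50,"z":0,"wx":0,"wy":0,"wz":0,"gripper":0.35},{"x":-9,"y":50,"z":0,"wx":0,"wy":0,"wz":0,"gripper":0.35},{"x":-9,"y":50,"z":0,"wx":0,"wy":0,"wz":0,"gripper":0.35},{"x":-9,"y":50,"z":0,"wx":0,"wy":0,"wz":0,"gripper":0.35},{"x":-9,"y":50,"z":0,"wx":0,"wy":0,"wz":0,"gripper":0.35}]'
python3 -c "
from h import *
save('top','top18.png');m=camera_model('top');a=cv2.imread('pics/top1.png').astype(int);b=cv2.imread('pics/top18.png')
for n,(x,y) in(('loupe',(303,244)),('eraser',(305,202)),('red',(219,212)),('yellow',(206,150))):print(n,'diff',abs(a-b)[y-12:y+13,x-12:x+13].mean().round(1))
g=cv2.cvtColor(cv2.resize(b[200:290,340:470],None,fx=5,fy=5,interpolation=cv2.INTER_CUBIC),cv2.COLOR_BGR2GRAY)
c=np.array([.4608,-.1815]);u0=np.array([-.1409,.990]);v0=np.array([.99,.1409])
for u,v,r in cv2.HoughCircles(g,cv2.HOUGH_GRADIENT,1,60,param1=80,param2=16,minRadius=26,maxRadius=40)[0][:5]:
  U,V=340+u/5-.4,200+v/5-.4;w=px(m,U,V,.046)[:2]-c;print(round(U,1),round(V,1),r/5,'along',w@u0*1e3,'across',w@v0*1e3)
"
```

```text
time: 39.98
ee_pos: [0.4539, -0.1353, 0.1914]
tcp_rot: [-3.141, -0.001, 1.713]
contact_force: [0.4, -0.4, -0.3]
opening: 0.0555
gripper_force: 0.0
346.5 164.5 19.4 along 62.18198999999998 across 27.939950000000024
291.5 157.5 19.4 along 69.36493 across -28.20677000000001
325.5 135.5 19.4 along 91.54311999999999 across 6.160350000000027
320.5 179.5 17.2 along 46.27267999999998 across 1.333400000000015
284.5 137.5 19.4 along 89.47121 across -34.63767
297.5 117.5 19.4 along 108.78175999999999 across -21.283769999999986
time: 41.4
ee_pos: [0.3648, 0.3619, 0.1916]
tcp_rot: [-3.141, 0.002, 1.71]
contact_force: [0.4, -0.5, -0.7]
opening: 0.0555
gripper_force: 0.0
loupe diff 1.5
eraser diff 1.9
red diff 1.7
yellow diff 2.0
367.5 245.9 6.54 along 85.55936999999999 across 2.7835900000000233
386.1 244.7 6.1 along 43.04720999999997 across -0.842749999999965
401.3 225.9 6.54 along 1.0937799999999842 across 36.31558
```

Both spools stand where planned: tops at +46 and +91 mm along the tray in the wrist view, and round in the top view. The loupe, eraser and look-alikes haven't moved.

```bash
python3 -c "
from cell import *
print(sign_off())"
```

```text
the job is handed in; nothing more can be done
None
```

The tray is packed and the job is handed in at about 41 s: the felt bay is about 128 mm long with both blocks stacked squarely in it, both spools stand upright in the cork bay, and the loupe and eraser are unmoved.

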